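# Fit out the valve manifold

### The job

Fit out the valve manifold on the bench: first shut its air supply (yellow handle right across the pipe), then work the orange toothed transit wedge out of its grey housing with small pulls to one side and the other, not by force (the sprung housing must not be pulled up off its seat), and put it in the green tray. Next drop every valve module that stands on the bench fully into an empty pocket of the black block, swing the steel locking lever fully shut over them, and last turn the air fully on again. Do not disturb the tape measure, the bronze bush or the green grease tin.

Things in the scene. Friction and masses are not known exactly. Their poses are not given: they have to be found in the camera images.
- manifold: steel base plate 12 mm thick, fixed to the bench, carrying pockets, lever, valve and wedge housing; origin on the bench below the plate, x away from the robot at yaw 0, y left, z up. The plate spans x -115 to 75, y -30 to 145 mm, and x 30 to 115, y -154 to 25 mm
- valve (a joint): quarter-turn handle of the air valve: 0 = fully open (handle along the pipe, pointing to the manifold's -x), 1.571 = fully shut (pointing to the manifold's +y); turns clockwise seen from above as it shuts; stiff friction of 0.15 N m, stays where it is left
- valve_hinge (a point): point on the vertical axis of the valve handle, 75 mm above the bench
- valve_knob (a point): upright round black knob at the end of the yellow valve handle, 75 mm from its axis: diameter 18 mm, from 78 to 120 mm above the bench; the point is on its axis 102 mm above the bench. The knob is fixed on the handle and can turn between the fingers
- lever (a joint): locking lever, a flat steel bar 16 mm wide swinging level, 72 to 80 mm above the bench: 0 = open (pointing to the manifold's -y), 1.571 = shut (pointing to the manifold's -x, over all pockets); turns clockwise seen from above as it shuts; friction 0.15 N m, stays where it is left. While the wedge is in its housing, the wedge stands in the lever's way
- lever_hinge (a point): point on the vertical axis of the locking lever, 76 mm above the bench
- lever_knob (a point): upright round black knob at the free end of the locking lever, 170 mm from its axis: diameter 18 mm, from 80 to 124 mm above the bench; the point is on its axis 104 mm above the bench
- housing (a joint): how far the grey wedge housing has been lifted off its seat, m; 0 = seated. A spring holds it down: it begins to lift at about 20 N upward pull and then gives 1 mm per 3 N; lifted more than 6 mm counts as forced
- housing_mouth (a point): middle of the slot's mouth in the seated housing's top, 60 mm above the bench. Housing 27 x 50 mm (manifold x, y) and 48 mm high. At the mouth two lips, 4 mm thick, stand at the slot's +y and -y ends, leaving a gap of 24 mm along y; below them the slot is 40 mm long in y; it is 19 mm wide in x
- wedge_grip (a point): orange wedge: point in its upright grip, 40 mm above the flange's underside, 18 mm below its top; axes as the manifold's at the start. Grip 22 mm (x) by 26 mm (y), 52 mm tall, on a flange 22 x 36 x 5 mm resting on the housing's lips. About 80 g
- pocket_0 (a point): middle of the floor of the pocket nearest the robot, 12 mm above the bench; pockets are square, 44 mm wide, sides along the manifold's x and y, 22 mm deep (rim 34 mm above the bench), open at the top
- pocket_1 (a point): the same for the middle pocket, 50 mm farther in x
- pocket_2 (a point): the same for the far pocket, 50 mm farther again
- module_0_mid (a point): grey valve module with a blue band, a square block 40 x 40 mm and 56 mm high (its heavy steel foot, the lowest 4 mm, is 37 x 37 mm), standing upright; the point is its centre, 28 mm above its foot; x and y along its sides, z to its top. Fits any pocket, any quarter turn. 80 to 170 g, most of it in the foot. May be absent
- module_1_mid (a point): a second such module, or absent
- module_2_mid (a point): a third such module, or absent
- tray_in (a point): middle of the inner floor of the green tray, 3 mm above the bench; tray 150 mm (x) by 170 mm (y), 22 mm high, walls 3 mm, fixed to the bench
- tape: yellow tape measure, loose, 34 x 78 x 60 mm high, a bystander; origin under its centre
- bronze_bush: bronze bush, loose, 40 mm diameter, 45 mm high, a bystander; origin under its centre
- grease: green round grease tin, loose, 70 mm diameter, 64 mm high, a bystander; origin under its centre
- wedge_stem (a point): middle of the wedge's stem under the flange: 14 mm wide in y, 42 mm long, four teeth 4 mm high standing out 7 mm, middles 8 (+y side), 18 (-y), 28 (+y), 38 mm (-y) below the flange. Centred, a tooth catches under its lip; with the wedge shifted 2 to 5 mm in y away from that side it passes, and the wedge rises some 10 mm until the next catches at the other lip. Free after 40 mm
Not all that is in view belongs to the job. What is shaped like the part that bears module_0_mid but purple is not meant.

How it is judged:
On the way, in this order (a step that is already met when the one before it is completed fails the run):
1. the air valve is shut (within 0.15 rad of its shut stop) (value of joint valve above 1.42 rad), for 0.2 s.
2. the wedge is out and in the tray, let go, with the air still shut (x of wedge_grip in the frame of tray_in between -0.09 and 0.09 m and y of wedge_grip in the frame of tray_in between -0.1 and 0.1 m and height (world z) of wedge_grip below 0.095 m and contact force between wedge and the fingers below 0.1 N and value of joint valve above 1.42 rad), for 0.3 s.
3. every module present is seated in a pocket, with the air still shut ((horizontal distance between module_0_mid and pocket_0 below 0.006 m or horizontal distance between module_0_mid and pocket_1 below 0.006 m or horizontal distance between module_0_mid and pocket_2 below 0.006 m) and height (world z) of each of module_0_mid, module_1_mid, module_2_mid below 0.044 m and angle between each of module_0_mid, module_1_mid, module_2_mid's own z axis and vertical below 0.1 rad and (horizontal distance between module_1_mid and pocket_0 below 0.006 m or horizontal distance between module_1_mid and pocket_1 below 0.006 m or horizontal distance between module_1_mid and pocket_2 below 0.006 m) and (horizontal distance between module_2_mid and pocket_0 below 0.006 m or horizontal distance between module_2_mid and pocket_1 below 0.006 m or horizontal distance between module_2_mid and pocket_2 below 0.006 m) and value of joint valve above 1.42 rad), for 0.3 s.
4. the locking lever is shut over the modules (within 0.1 rad), with the air still shut (all of step 3 and value of joint lever above 1.47 rad), for 0.2 s.
5. the air is turned on again (value of joint valve below 0.15 rad), for 0.2 s.
At the end, for the whole second after the job is handed in: Wedge in the tray (grip point within 90 mm in x, 100 mm in y, under 95 mm high), every module present in a pocket (within 6 mm of its middle, at most 4 mm above fully down, upright), lever within 0.1 rad of shut, valve within 0.15 rad of open, housing seated (x of wedge_grip in the frame of tray_in between -0.09 and 0.09 m and y of wedge_grip in the frame of tray_in between -0.1 and 0.1 m and height (world z) of wedge_grip below 0.095 m and contact force between wedge and the fingers below 0.1 N and (horizontal distance between module_0_mid and pocket_0 below 0.006 m or horizontal distance between module_0_mid and pocket_1 below 0.006 m or horizontal distance between module_0_mid and pocket_2 below 0.006 m) and height (world z) of each of module_0_mid, module_1_mid, module_2_mid below 0.044 m and angle between each of module_0_mid, module_1_mid, module_2_mid's own z axis and vertical below 0.1 rad and (horizontal distance between module_1_mid and pocket_0 below 0.006 m or horizontal distance between module_1_mid and pocket_1 below 0.006 m or horizontal distance between module_1_mid and pocket_2 below 0.006 m) and (horizontal distance between module_2_mid and pocket_0 below 0.006 m or horizontal distance between module_2_mid and pocket_1 below 0.006 m or horizontal distance between module_2_mid and pocket_2 below 0.006 m) and value of joint lever above 1.47 rad and value of joint valve below 0.15 rad and value of joint housing below 0.003 m); the robot touches nothing.
It fails at once if the wedge housing is pulled up off its seat by more than 6 mm (value of joint housing above 0.006 m).
It fails at once if the tape measure is moved by more than 30 mm (distance of tape from where it was at the start of the episode above 0.03 m).
It fails at once if the bronze bush is moved by more than 30 mm (distance of bronze_bush from where it was at the start of the episode above 0.03 m).
It fails at once if the grease tin is moved by more than 30 mm (distance of grease from where it was at the start of the episode above 0.03 m).
Of module_0, module_1, module_2 only 1 to 3 are there at a start; the rules pass over those that are not, and their reading is None.
At some moment in a run one of module_0, module_1, module_2 may be knocked a few centimetres aside while the robot is not near it.
It also fails if it takes over 210 s, if anything falls off the work surface, if the arm or the gripper's body presses on something with over 40 N, if the wrist force passes 120 N, or if a joint passes its speed limit or range.

### The arm

A 6-joint arm with a two-finger parallel gripper is mounted at the origin on a cart in front of the work surface, level with it; the furniture and walls round the work are solid. World frame = base frame: x ahead of the robot, y to its left, z up, the work surface at z = 0. Lengths are in m, angles in rad, forces in N, time in s.
With the tool pointing down it reaches from about 0.375 to 0.975 m from the base axis. Payload 3.8 kg.
Tool frame: the origin (TCP) lies at the very end of the fingers, on their centre line; the grasp point (between the pads) lies bot.grip_point_offset behind it (bot.grip_point_offset is the distance from the TCP to the grasp point, in m); z points along the fingers, y is the direction in which the jaws open and shut (so a half turn about z gives the same grasp; the last joint's range is limited). The gripper opens to 88 mm and grips with 3 to 60 N. Pads are 18 mm wide; open, the fingers measure 123 mm over their backs; the gripper's body (75 mm by 187 mm) begins 45 mm behind the grasp point.
Start: joints at [1.243, 0.264, 1.604, -0, 1.274, -0.037], TCP at [0.194, 0.647, 0.239] pointing down, gripper open.
Joint ranges: [-2.63, 2.63], [-0.94, 2.18], [0.31, 2.57], [-1.31, 4.45], [0, 2.66], [-2.55, 2.55]. Speed limits (rad/s): [2.57, 2.57, 3.14, 3.14, 3.14, 3.14].

### API

Orientations are given as a rotation vector (axis times angle).
In Python, from bench import readout, vision, bot, finder gives the robot as it stands.
- The arm moves only by the shell command python3 -m crank 'ROWS' [FORCE]. ROWS is JSON, a list of rows, each a list of 7 numbers: the shift along the tool's x, y, z in cm, then the turn, a rotation vector about the tool's x, y, z in rad, then the finger opening in cm, from 0 to 8.81. In form: [[x, y, z, ax, ay, az, hand], ...]. A call has 1 to 20 rows; each row shifts and turns the commanded pose from where the row before left it, along the tool's axes as they then stand; what a row does not reach is not made up. A row lasts 1/8 s, in which the tool goes at most 62.5 mm and 10.7 degrees, less where a joint would pass 70% of its speed; a pose out of reach is approached as far as the arm can. A call is refused whole if a number of a shift passes 6.25 or a number of a turn 0.188, either way. A call with a gripper value outside its range is refused whole. The fingers move at their own pace and stop on an object; FORCE is the grip in N (left out, the last holds). Time passes only in rows, so rows that do not move let the fingers close. It gives the time, the measured TCP pose, the force and the opening at its end, in the units of the state.
- readout.get_obs(): the state, without advancing time (a new reading comes with each control period).
- vision.read_camera(name): name is "scene" or "top" or "wrist"; returns a dict with "color" (400x640x3 uint8, red, green, blue), "mtx" (3x3 intrinsics, pixels), "xyz" and "attitude" of the camera in the world. Camera axes: x right, y down, z forward; pixel columns grow to the right and rows downward; lengths in m; the calibration is good to about 2 mm. A picture is of the moment at which its call begins. There is no depth.
- bot.hand_in(): hands the job in, once; it reports no verdict.
Trained networks look in a picture, given as the dict that the camera call returned (one of the last four; its "shot" number tells which), for a name from the list of things; names that differ only in an ending like _2 or _b are one class to them, and where a whole thing is asked for, a point or a joint stands for the part that bears it (a point fixed in the world has none). Each returns a list of dicts, best first, with "p" (0 to 1); they miss things now and then, are a little off and sometimes report something else, mostly with a low value. They report only what shows in the picture. A call takes as long as a camera call. They do not tell look-alikes from the thing itself.
- finder.spot_in(picture, query): "xyz" ([x, y, z] in m, in world coordinates, good to about 4 mm: the middle of the surface that is visible of it).
- finder.outline_of(picture, query): "region" (400x640 bool, what is visible of it).
- finder.landmark_of(picture, query): "xyz" ([x, y, z] in m, in world coordinates, good to about 4 mm: a listed point, or the origin of a listed thing).
The state is a dict: "time_s": time; "joint_positions": joint angles; "joint_velocities": joint speeds; "joint_torque": joint torques, N m; "tcp_pos": TCP position; "tcp_rot": TCP orientation; "contact_force": force on the tool from outside, world axes, zero at the start; "wrist_torque": the same for the moment, N m; "finger_gap": finger opening in m.
Only numpy, scipy, OpenCV 4.12 (cv2) and the standard library are available. Lean on these libraries where they do the work, as an engineer would, in place of code of your own. Each camera call takes 0.05 s, during which the arm holds its last target. There are 200 camera calls.

## Working session

There is one attempt and no reset: what is moved stays moved. The work goes in short steps, Python scripts to look and compute and a shell command to move; the robot and the scene stay as the last step left them, time stands still between calls to the robot, and variables do not carry over. Pictures are saved under pics/ and viewed, about 12 in all and at most 16, crops included, and the job is handed in when it is done.

```bash
ls; mkdir -p pics
cat > h.py <<'E'
import numpy as np, cv2
from scipy.spatial.transform import Rotation as R
from bench import readout, vision, bot, finder
def shot(n,fn=None):
    p=vision.read_camera(n)
    if fn: cv2.imwrite('pics/'+fn,p['color'][:,:,::-1])
    return p
def rot(p):
    a=np.array(p['attitude'],float)
    return a if a.shape==(3,3) else (R.from_rotvec(a).as_matrix() if a.size==3 else R.from_quat(a).as_matrix())
def proj(p,X):
    c=rot(p).T@(np.array(X)-p['xyz']); u=np.array(p['mtx'])@c; return (u[:2]/u[2]).round(0)
def lift(p,uv,z):
    d=rot(p)@np.linalg.inv(p['mtx'])@np.array([uv[0],uv[1],1.]); o=np.array(p['xyz']); return o+d*(z-o[2])/d[2]
def lm(p,q,k=4):
    try: r=finder.landmark_of(p,q)
    except Exception as e: print(q,e); return
    print(q,[(np.round(d['xyz'],4).tolist(),round(d['p'],2),proj(p,d['xyz']).tolist()) for d in r[:k]])
    return r
E
python3 - <<'E'
from h import *
o=readout.get_obs(); print({k:np.round(v,3).tolist() for k,v in o.items()}, bot.grip_point_offset)
for n in ['top','scene']:
    p=shot(n,n+'0.png'); print(n,p['xyz'],p['attitude'],p['mtx'])
    for q in 'manifold valve_hinge valve_knob lever_hinge lever_knob housing_mouth wedge_grip pocket_0 pocket_1 pocket_2 module_0_mid tray_in tape bronze_bush grease'.split(): lm(p,q)
E
```

```text
pics
{'time_s': 0.0, 'joint_positions': [1.243, 0.265, 1.605, -0.0, 1.274, -0.037], 'joint_velocities': [0.001, -0.002, 0.003, 0.002, -0.0, -0.001], 'joint_torque': [0.001, -50.211, -35.687, 0.073, 0.029, -0.0], 'tcp_pos': [0.193, 0.646, 0.237], 'tcp_rot': [-0.455, -3.108, 0.003], 'contact_force': [0.021, 0.164, 0.395], 'wrist_torque': [-0.021, -0.032, 0.026], 'finger_gap': 0.088} 0.0187
top [0.25702282 0.05079486 1.79112759] [-2.12529872  2.14236878 -0.14737873] [[515.88122017   0.         322.76352654]
 [  0.         515.88122017 201.86204604]
 [  0.           0.           1.        ]]
manifold [([0.5237, 0.1203, 0.001], 0.93, [311.0, 205.0])]
valve_hinge [([0.6136, -0.2177, 0.0287], 0.68, [408.0, 178.0]), ([0.5224, 0.2331, 0.0759], 0.57, [277.0, 203.0])]
valve_knob [([0.4963, 0.385, -0.0023], 0.58, [236.0, 214.0]), ([0.4507, 0.2443, 0.1018], 0.49, [272.0, 223.0])]
lever_hinge [([0.6149, 0.1201, 0.0735], 0.84, [310.0, 175.0]), ([0.4968, 0.3858, -0.0014], 0.17, [236.0, 214.0])]
lever_knob [([0.6091, -0.0524, 0.1041], 0.72, [361.0, 175.0])]
housing_mouth [([0.5905, 0.0101, 0.0595], 0
[... 2346 characters left out ...]
747, 0.1148, 0.0137], 0.69, [333.0, 209.0]), ([0.4699, 0.1192, 0.0132], 0.63, [309.0, 215.0]), ([0.3759, -0.2458, -0.0007], 0.49, [341.0, 275.0])]
module_0_mid [([0.4369, -0.3435, 0.0278], 0.81, [378.0, 278.0]), ([0.5679, -0.3478, 0.024], 0.69, [414.0, 266.0]), ([0.6089, -0.1321, 0.0274], 0.57, [379.0, 231.0])]
tray_in [([0.4989, 0.3835, 0.0014], 0.85, [286.0, 193.0]), ([0.6671, -0.4108, -0.0016], 0.56, [453.0, 274.0]), ([0.39, 0.5412, 0.0001], 0.24, [250.0, 186.0])]
tape [([0.6687, -0.4105, 0.0006], 0.84, [453.0, 273.0]), ([0.5938, 0.0075, 0.0444], 0.22, [353.0, 212.0])]
bronze_bush [([0.3772, -0.2476, -0.0006], 0.53, [342.0, 276.0])]
grease [([0.391, 0.5404, 0.0017], 0.82, [250.0, 186.0])]
```

Run:
```python
import cv2
a=cv2.imread('pics/top0.png');cv2.imwrite('pics/t0c.png',cv2.resize(a[130:290,160:500],(800,376),interpolation=cv2.INTER_CUBIC))
a=cv2.imread('pics/scene0.png');cv2.imwrite('pics/s0c.png',cv2.resize(a[150:310,220:500],(800,457),interpolation=cv2.INTER_CUBIC))
```

```text
(no output)
```

View pics/t0c.png

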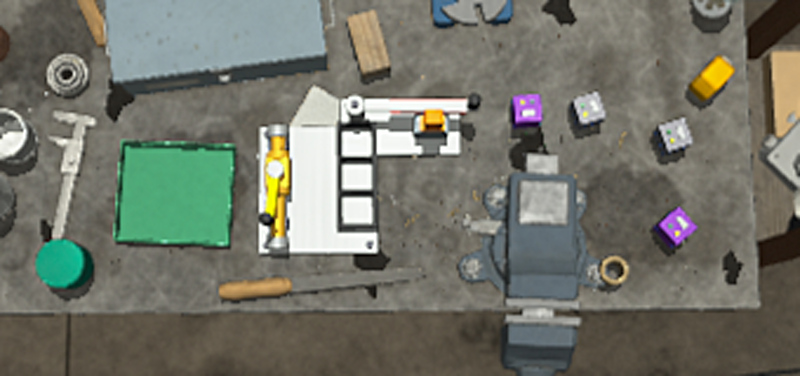

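View pics/s0c.png

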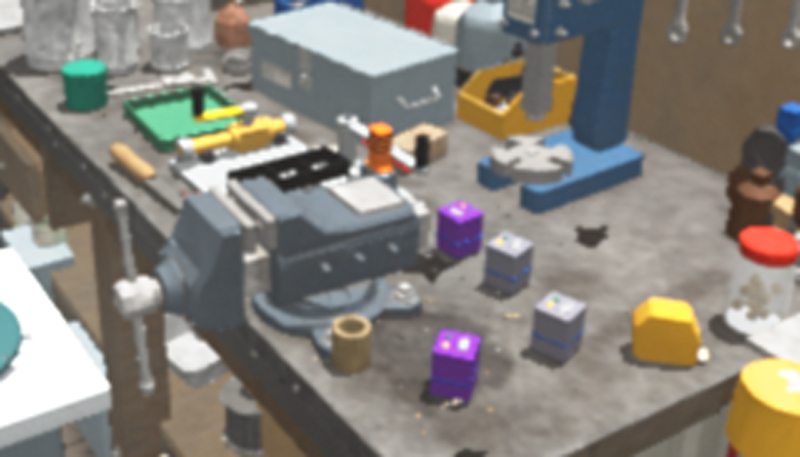

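Shown: the valve handle is nearly open (knob at crop 268,218), and the wedge is at (430,122). Candidates for module: purple (527,109) and (676,226), which are decoys; grey (588,109) and (673,135), which are the two real modules. Yellow tape is at (712,77), bush at (613,269), grease at (63,263). A vise stands between the robot and the modules.

```bash
cat >> h.py <<'E'
def need(x,y,z,yaw=None,o=None):
    """print the tool-frame shift (cm) and turn about tool z to bring TCP to x,y,z with jaw axis (tool y) at world angle yaw (mod pi)"""
    o=o or readout.get_obs(); M=R.from_rotvec(o['tcp_rot']).as_matrix()
    d=M.T@(np.array([x,y,z])-o['tcp_pos'])*100
    ty=np.arctan2(M[1,1],M[0,1]); t=''
    if yaw is not None:
        e=(yaw-ty+np.pi/2)%np.pi-np.pi/2; t=f'turn z {-e:.3f}'
    print('t',round(o['time_s'],2),'tcp',np.round(o['tcp_pos'],4),'jaw',round(ty,3),'tilt',np.round(M[:2,2],3),'shift',d.round(2),t,'q6',round(o['joint_positions'][5],2),'F',np.round(o['contact_force'],1),'gap',round(o['finger_gap'],4))
E
python3 - <<'E'
from h import *
need(.5,.12,.35,np.pi/2)
print(R.from_rotvec(readout.get_obs()['tcp_rot']).as_matrix().round(3))
p=shot('wrist'); print(p['xyz'],rot(p).round(2))
E
```

```text
t 1.6 tcp [0.1935 0.6467 0.2387] jaw 1.28 tilt [-0.  0.] shift [-44.46 -41.67 -11.13] turn z -0.291 q6 -0.04 F [-0.8 -0.3  0.3] gap 0.0882
[[-0.958  0.287 -0.   ]
 [ 0.287  0.958  0.   ]
 [ 0.     0.    -1.   ]]
[0.12508073 0.66795862 0.38527565] [[ 0.29  0.92  0.27]
 [ 0.96 -0.28 -0.08]
 [ 0.    0.28 -0.96]]
```

```bash
python3 -m crank '[[0,0,-3,0,0,-0.146,8.8],[0,0,-3,0,0,-0.145,8.8],[-2.55,-4.4,-0.4,0,0,0,8.8],[-2.55,-4.4,-0.4,0,0,0,8.8],[-2.55,-4.4,-0.4,0,0,0,8.8],[-2.55,-4.4,-0.4,0,0,0,8.8],[-2.55,-4.4,-0.4,0,0,0,8.8],[-2.55,-4.4,-0.4,0,0,0,8.8],[-2.55,-4.4,-0.4,0,0,0,8.8],[-2.55,-4.4,-0.4,0,0,0,8.8],[-2.55,-4.4,-0.4,0,0,0,8.8],[-2.55,-4.4,-0.4,0,0,0,8.8],[0,0,0,0,0,0,8.8]]' 10
python3 - <<'E'
from h import *
need(.5,.15,.35,np.pi/2)
p=shot('wrist','w1.png'); 
for q in 'manifold valve_hinge valve_knob lever_hinge lever_knob housing_mouth wedge_grip pocket_0 tray_in'.split(): lm(p,q)
E
```

```text
time_s: 3.28
tcp_pos: [0.4501, 0.2041, 0.3393]
tcp_rot: [0.008, 3.14, -0.0]
contact_force: [0.0, 0.8, 0.2]
finger_gap: 0.0883
t 3.27 tcp [0.4501 0.2041 0.3393] jaw 1.566 tilt [ 0.001 -0.   ] shift [-5.02 -5.39 -1.06] turn z -0.005 q6 -1.19 F [0.  0.8 0.2] gap 0.0883
manifold [([0.5238, 0.121, -0.0015], 0.86, [267.0, 200.0])]
valve_hinge []
valve_knob [([0.4518, 0.2427, 0.0991], 0.87, [342.0, 170.0])]
lever_hinge [([0.6119, 0.1144, 0.0768], 0.81, [257.0, 268.0])]
lever_knob [([0.5887, 0.0093, 0.0601], 0.69, [193.0, 250.0]), ([0.6063, -0.052, 0.1059], 0.6, [141.0, 275.0]), ([0.5867, 0.0089, 0.0958], 0.26, [183.0, 260.0])]
housing_mouth [([0.5909, 0.008, 0.0606], 0.91, [193.0, 252.0]), ([0.3927, 0.5434, 0.0029], 0.24, [524.0, 122.0])]
wedge_grip [([0.586, 0.0131, 0.097], 0.76, [186.0, 260.0])]
pocket_0 [([0.4705, 0.1201, 0.014], 0.78, [263.0, 172.0]), ([0.5202, 0.1181, 0.0116], 0.74, [264.0, 201.0]), ([0.5747, 0.1201, 0.0101], 0.64, [266.0, 230.0])]
tray_in [([0.4969, 0.386, 0.0072], 0.68, [421.0, 186.0])]
```

View pics/w1.png

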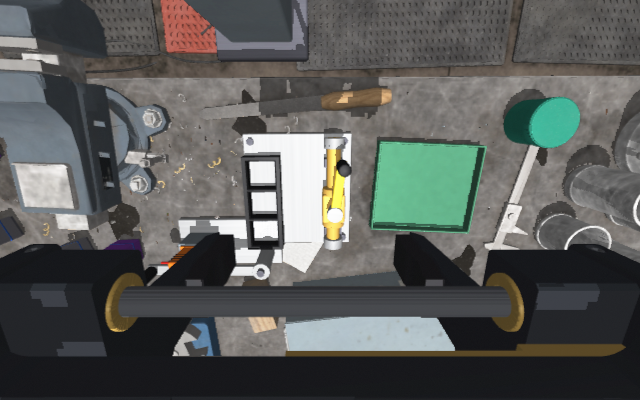

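The view shows the manifold unobstructed: pockets at (264,172/201/230), knob at (342,170), tray at (425,185). Moving above the valve knob.

```bash
python3 -m crank '[[-0.05,1.3,5,0,0,0.06,6],[-0.05,1.3,5,0,0,0.058,6],[0,1.3,4,0,0,0,6],[0,0,4,0,0,0,6],[0,0,0,0,0,0,6]]'
python3 - <<'E'
from h import *
need(.4516,.2433,.085,1.457)
p=shot('wrist','w2.png'); 
for q in 'valve_hinge valve_knob'.split(): lm(p,q)
E
```

```text
time_s: 4.4
tcp_pos: [0.4489, 0.2446, 0.1551]
tcp_rot: [-0.183, -3.129, 0.006]
contact_force: [-0.6, -0.1, 0.7]
finger_gap: 0.0601
t 4.4 tcp [0.4489 0.2446 0.1551] jaw 1.454 tilt [-0.007 -0.004] shift [-0.33 -0.07  7.01] turn z -0.003 q6 -1.0 F [-0.6 -0.1  0.7] gap 0.0601
valve_hinge [([0.5268, 0.2345, 0.0764], 0.84, [312.0, 291.0])]
valve_knob [([0.4506, 0.2425, 0.0993], 0.81, [311.0, 218.0])]
```

```bash
python3 -m crank '[[-0.25,-0.15,3.5,0,0,0,6],[0,0,3.5,0,0,0,6],[0,0,0,0,0,0,0],[0,0,0,0,0,0,0],[0,0,0,0,0,0,0],[0,0,0,0,0,0,0]]' 15; python3 -c "
from h import *
need(.4512,.243,.085,1.457)
p=shot('wrist')
lm(p,'valve_knob');lm(p,'valve_hinge')"
```

```text
time_s: 5.3
tcp_pos: [0.4553, 0.2443, 0.0903]
tcp_rot: [0.185, 3.134, 0.002]
contact_force: [0.8, -3.1, 1.4]
finger_gap: 0.0221
t 5.3 tcp [0.4553 0.2443 0.0903] jaw 1.453 tilt [0.002 0.001] shift [ 0.39 -0.17  0.53] turn z -0.004 q6 -1.01 F [ 0.8 -3.1  1.4] gap 0.0221
valve_knob [([0.4522, 0.2448, 0.0984], 0.71, [313.0, 250.0])]
valve_hinge [([0.5239, 0.2304, 0.0751], 0.92, [304.0, 333.0]), ([0.4502, 0.242, 0.0989], 0.56, [307.0, 248.0])]
```

```bash
python3 -m crank '[[0.2,0,0.2,0,0,0,0],[0,0,0,0,0,0,0],[0,0,0,0,0,0,0]]' 15; python3 -c "
from h import *
need(.4512,.243,.085,1.457)"
```

```text
time_s: 5.82
tcp_pos: [0.4551, 0.2448, 0.0897]
tcp_rot: [0.185, 3.131, 0.003]
contact_force: [0.8, -3.0, 12.3]
finger_gap: 0.0173
t 5.83 tcp [0.4551 0.2448 0.0897] jaw 1.453 tilt [0.006 0.002] shift [ 0.37 -0.23  0.47] turn z -0.004 q6 -1.01 F [ 0.8 -3.  12.3] gap 0.0173
```

```bash
python3 -m crank '[[0,0,-0.5,0,0,0,0],[0,0,0,0,0,0,0],[0,0,0,0,0,0,0]]' 15; python3 -c "
from h import *
need(.4512,.243,.085,1.457)
shot('wrist','w3.png')"
```

```text
time_s: 6.2
tcp_pos: [0.4539, 0.244, 0.0911]
tcp_rot: [0.184, 3.133, 0.001]
contact_force: [7.9, -0.1, -7.4]
finger_gap: 0.0177
t 6.2 tcp [0.4539 0.244  0.0911] jaw 1.453 tilt [0.004 0.   ] shift [ 0.25 -0.13  0.61] turn z -0.004 q6 -1.01 F [ 7.9 -0.1 -7.4] gap 0.0177
```

View pics/w3.png

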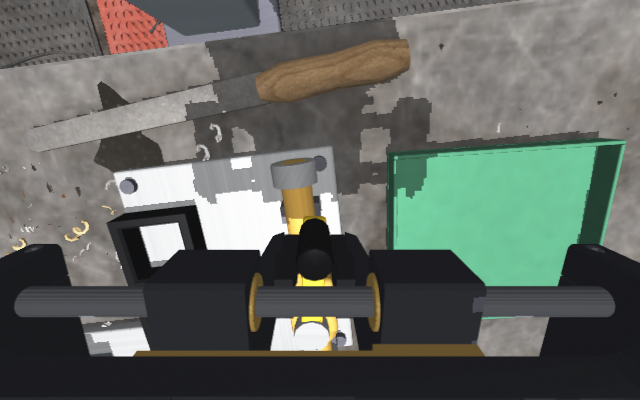

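```bash
python3 -m crank '[[-0.25,0,0.2,0,0,0,0],[-0.08,1.1,0,0,0,0.147,0],[-0.08,1.1,0,0,0,0.147,0],[-0.08,1.1,0,0,0,0.147,0],[-0.08,1.1,0,0,0,0.147,0],[0,0,0,0,0,0,0]]' 15; python3 -c "
from h import *
need(.4512,.243,.085,1.457)"
```

```text
time_s: 7.0
tcp_pos: [0.4739, 0.2837, 0.0908]
tcp_rot: [1.086, 2.945, 0.001]
contact_force: [2.5, -2.9, 3.4]
finger_gap: 0.0174
t 7.0 tcp [0.4739 0.2837 0.0908] jaw 0.864 tilt [ 0.003 -0.   ] shift [-0.91 -4.57  0.57] turn z -0.593 q6 -0.37 F [ 2.5 -2.9  3.4] gap 0.0174
```

```bash
python3 -m crank '[[-0.08,1.1,0,0,0,0.147,0],[-0.08,1.1,0,0,0,0.147,0],[-0.08,1.1,0,0,0,0.147,0],[-0.08,1.1,0,0,0,0.147,0],[-0.08,1.1,0,0,0,0.147,0],[-0.08,1.1,0,0,0,0.147,0],[0,0,0,0,0,0,0],[0,0,0,0,0,0,0]]' 15; python3 -c "
from h import *
need(.523,.31,.085,0)
p=shot('wrist')
lm(p,'valve_knob');lm(p,'valve_hinge')"
```

```text
time_s: 8.0
tcp_pos: [0.5221, 0.306, 0.0881]
tcp_rot: [-2.235, -2.198, 0.031]
contact_force: [-19.2, -11.1, 16.9]
finger_gap: 0.0173
t 8.0 tcp [0.5221 0.306  0.0881] jaw -0.017 tilt [-0.018 -0.009] shift [0.4  0.08 0.31] turn z -0.017 q6 0.5 F [-19.2 -11.1  16.9] gap 0.0173
valve_knob [([0.5255, 0.3077, 0.0994], 0.88, [320.0, 257.0])]
valve_hinge [([0.5252, 0.2342, 0.0763], 0.8, [321.0, 340.0])]
```

```bash
python3 -m crank '[[0,-0.15,0,0,0,0,2],[0,0,0,0,0,0,5],[0,0,-5,0,0,0,6],[0,0,-6,0,0,0,8.8],[0,0,-6,0,0,0,8.8],[0,0,-2,0,0,0,8.8],[0,0,0,0,0,0,8.8]]' 15; python3 -c "
from h import *
need(.588,.009,.2,0)
p=shot('wrist','w4.png')
for q in ['valve_knob','valve_hinge','lever_hinge','lever_knob','wedge_grip','housing_mouth','pocket_0']: lm(p,q)"
```

```text
time_s: 9.02
tcp_pos: [0.5299, 0.3107, 0.2813]
tcp_rot: [2.24, 2.202, 0.006]
contact_force: [-0.2, -0.6, -0.7]
finger_gap: 0.0781
t 9.03 tcp [0.5299 0.3107 0.2813] jaw -0.017 tilt [0.003 0.002] shift [-30.08   6.3    8.09] turn z -0.017 q6 0.51 F [-0.2 -0.6 -0.7] gap 0.0781
valve_knob [([0.525, 0.308, 0.0978], 0.85, [309.0, 182.0]), ([0.6086, 0.1153, 0.0763], 0.28, [371.0, 310.0])]
valve_hinge [([0.525, 0.2321, 0.0781], 0.85, [311.0, 235.0])]
lever_hinge [([0.6105, 0.1144, 0.0745], 0.62, [372.0, 310.0])]
lever_knob [([0.5255, 0.3041, 0.0992], 0.19, [310.0, 186.0])]
wedge_grip []
housing_mouth [([0.5911, 0.0067, 0.06], 0.81, [356.0, 362.0])]
pocket_0 [([0.5226, 0.1199, 0.0099], 0.76, [311.0, 282.0]), ([0.4708, 0.1189, 0.0154], 0.6, [279.0, 285.0])]
```

View pics/w4.png

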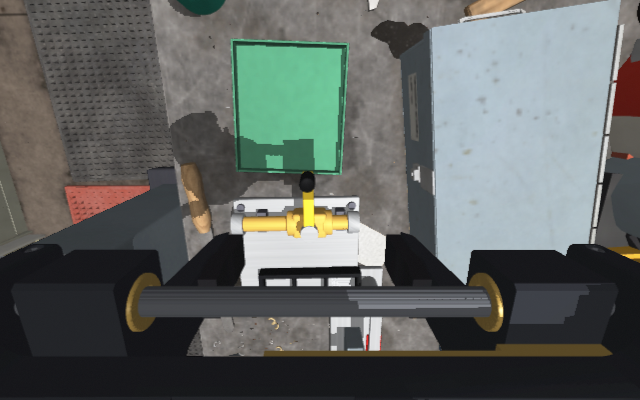

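Valve handle knob at (308,182) now stands square to the pipe: shut. Estimate vise height, then go over the wedge.

```bash
python3 -m crank '[[0,0,0,0,0,-0.174,6],[0,0,0,0,0,-0.174,6],[0,0,0,0,0,-0.174,6],[0,0,0,0,0,-0.174,6],[0,0,0,0,0,-0.174,6],[0,0,0,0,0,-0.174,6],[0,0,0,0,0,-0.174,6],[0,0,0,0,0,-0.174,6],[0,0,0,0,0,-0.175,6],[-1,-5,0,0,0,0,6],[-1,-5,0,0,0,0,6],[-1,-5,0,0,0,0,6],[-1,-5,0,0,0,0,6],[-1,-5,0,0,0,0,6],[-0.9,-5,0,0,0,0,6],[0,0,0,0,0,0,6]]'; python3 -c "
from h import *
need(.59,.009,.18,1.55)
p=shot('top');s=shot('scene')
for n,a,b in [('pad',(391.6,215),(352,219)),('end',(390,198),(370,221))]:
  print(n,[ (z,lift(p,a,z)[:2].round(3),lift(s,b,z)[:2].round(3)) for z in (.08,.11,.14,.17)])
w=shot('wrist','w5.png')
for q in ['lever_hinge','lever_knob','wedge_grip','housing_mouth','wedge_stem']: lm(w,q)"
```

```text
time_s: 11.42
tcp_pos: [0.5819, 0.0057, 0.2791]
tcp_rot: [-0.04, -3.141, 0.001]
contact_force: [-0.6, 1.0, -0.3]
finger_gap: 0.06
t 11.43 tcp [0.5819 0.0057 0.2791] jaw 1.545 tilt [-0.001 -0.001] shift [-0.81  0.36  9.91] turn z -0.005 q6 -1.58 F [-0.6  1.  -0.3] gap 0.06
pad [(0.08, array([ 0.476, -0.152]), array([ 0.519, -0.093])), (0.11, array([ 0.472, -0.148]), array([ 0.486, -0.14 ])), (0.14, array([ 0.469, -0.145]), array([ 0.453, -0.186])), (0.17, array([ 0.465, -0.141]), array([ 0.419, -0.232]))]
end [(0.08, array([ 0.534, -0.148]), array([ 0.562, -0.136])), (0.11, array([ 0.529, -0.145]), array([ 0.527, -0.18 ])), (0.14, array([ 0.524, -0.141]), array([ 0.491, -0.224])), (0.17, array([ 0.519, -0.138]), array([ 0.456, -0.269]))]
lever_hinge [([0.612, 0.1163, 0.0761], 0.64, [400.0, 197.0])]
lever_knob [([0.6097, -0.055, 0.1051], 0.59, [259.0, 205.0])]
wedge_grip [([0.5869, 0.0112, 0.0997], 0.69, [316.0, 184.0])]
housing_mouth [([0.5914, 0.0074, 0.0576], 0.68, [313.0, 180.0]), ([0.667, -0.4081, 0.0012], 0.35, [49.0, 225.0])]
wedge_stem [([0.5915, 0.0065, 0.038], 0.79, [312.0, 177.0])]
```

View pics/w5.png

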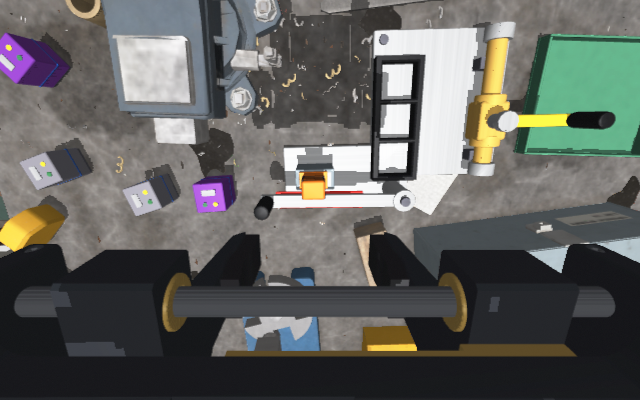

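```bash
python3 -m crank '[[-0.8,0.25,5,0,0,-0.005,4.6],[0,0,5,0,0,0,4.6],[0,0,4,0,0,0,4.6],[0,0,0,0,0,0,4.6]]'; python3 -c "
from h import *
need(.59,.008,.078,1.552)
w=shot('wrist','w6.png')
c=w['color'].astype(int); m=((c[:,:,0]>180)&(c[:,:,1]>70)&(c[:,:,1]<190)&(c[:,:,2]<90)); m[:, :200]=0;m[:,450:]=0
ys,xs=np.nonzero(m); print(xs.min(),xs.max(),ys.min(),ys.max(),len(xs))
for q in ['wedge_grip','housing_mouth','wedge_stem']: lm(w,q)"
```

```text
time_s: 12.32
tcp_pos: [0.5865, 0.0121, 0.1358]
tcp_rot: [-0.023, -3.133, -0.0]
contact_force: [0.1, 0.3, 0.6]
finger_gap: 0.0458
t 12.32 tcp [0.5865 0.0121 0.1358] jaw 1.556 tilt [-0.008  0.   ] shift [-0.41 -0.4   5.78] turn z 0.004 q6 -1.58 F [0.1 0.3 0.6] gap 0.0458
273 387 201 254 765
wedge_grip [([0.5842, 0.0079, 0.0995], 0.82, [307.0, 222.0]), ([0.5898, 0.0047, 0.0361], 0.55, [305.0, 203.0])]
housing_mouth [([0.5913, 0.0098, 0.059], 0.74, [310.0, 213.0])]
wedge_stem [([0.5879, 0.0064, 0.0372], 0.56, [307.0, 201.0])]
```

View pics/w6.png

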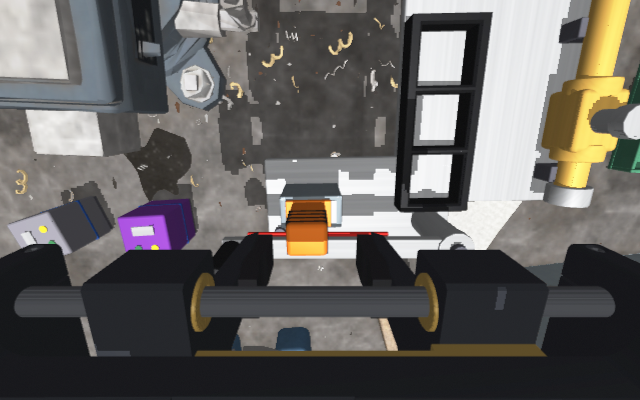

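```bash
python3 -c "
from h import *
w=shot('wrist'); print(lift(w,(307,244),.117),lift(w,(287,254),.117),lift(w,(327,234),.117)); print(proj(w,[.59,.009,.117]))
# fingers mid
o=readout.get_obs(); M=R.from_rotvec(o['tcp_rot']).as_matrix(); print(proj(w,np.array(o['tcp_pos'])), proj(w,M[:,1]*.023+o['tcp_pos']))
need(.59,.008,.078,1.552)"
```

```text
[0.60100441 0.00756036 0.117     ] [ 0.60796645 -0.00569489  0.117     ] [0.59418911 0.02053624 0.117     ]
[309. 228.]
[312. 249.] [354. 249.]
t 12.57 tcp [0.5918 0.0114 0.1426] jaw 1.555 tilt [ 0.005 -0.   ] shift [ 0.2  -0.34  6.46] turn z 0.003 q6 -1.58 F [-0.2  0.4  0.4] gap 0.0459
```

```bash
python3 -c "
from h import *
w=shot('wrist'); c=w['color']
cv2.imwrite('pics/w7.png',cv2.resize(c[150:270,240:400,::-1],None,fx=4,fy=4,interpolation=cv2.INTER_NEAREST))
for q in ['wedge_grip','housing_mouth']: lm(w,q)
need(.59,.008,.078,1.552)
print(w['xyz'])"
```

```text
wedge_grip []
housing_mouth [([0.5913, 0.0071, 0.0601], 0.98, [308.0, 203.0])]
t 12.72 tcp [0.591  0.0112 0.1416] jaw 1.555 tilt [ 0.003 -0.   ] shift [ 0.11 -0.33  6.36] turn z 0.003 q6 -1.58 F [-0.4 -0.4 -0.5] gap 0.0458
[0.51965842 0.01334023 0.28879825]
```

View pics/w7.png

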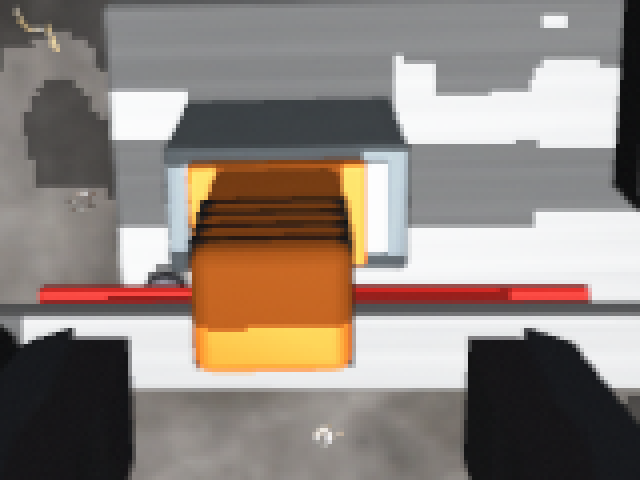

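```bash
python3 -c "
from h import *
w=shot('wrist'); print('top',lift(w,(308.2,226.3),.117),'hous',lift(w,(311.6,201.8),.060),'flange',lift(w,(309.3,202),.065))
need(.59,.008,.078,1.552)"
```

```text
top [0.58763602 0.00836766 0.117     ] hous [0.58890463 0.01001473 0.06      ] flange [0.58751353 0.00822988 0.065     ]
t 12.78 tcp [0.5907 0.0112 0.1412] jaw 1.555 tilt [ 0.002 -0.   ] shift [ 0.08 -0.32  6.32] turn z 0.003 q6 -1.58 F [0.9 0.8 0.4] gap 0.0462
```

```bash
python3 -m crank '[[0.1,-0.29,3.2,0,0,0,4.6],[0,0,3.1,0,0,0,4.6],[0,0,0,0,0,0,4.6],[0,0,0,0,0,0,4.6]]'; python3 -c "
from h import *
need(.589,.0083,.078,1.552)"
```

```text
time_s: 13.28
tcp_pos: [0.5896, 0.0083, 0.0779]
tcp_rot: [0.025, 3.14, -0.0]
contact_force: [-0.4, 0.8, 1.0]
finger_gap: 0.046
t 13.28 tcp [0.5896 0.0083 0.0779] jaw 1.555 tilt [ 0.001 -0.   ] shift [ 0.06 -0.   -0.01] turn z 0.003 q6 -1.58 F [-0.4  0.8  1. ] gap 0.046
```

Close gently, then pull 1.5 mm to feel.

```bash
python3 -m crank '[[0,0,0,0,0,0,2],[0,0,0,0,0,0,2],[0,0,0,0,0,0,2],[0,0,0,0,0,0,2],[0,0,0,0,0,0,2]]' 25; python3 -m crank '[[0,0,-0.1,0,0,0,2],[0,0,0,0,0,0,2],[0,0,0,0,0,0,2]]'; python3 -m crank '[[0,-0.3,0,0,0,0,2],[0,0,0,0,0,0,2],[0,0,0,0,0,0,2]]'
```

```text
time_s: 13.9
tcp_pos: [0.5897, 0.0083, 0.078]
tcp_rot: [0.025, 3.14, -0.0]
contact_force: [-1.5, 0.0, 4.8]
finger_gap: 0.0259
time_s: 14.28
tcp_pos: [0.589, 0.0084, 0.078]
tcp_rot: [0.025, 3.141, 0.0]
contact_force: [0.8, 0.1, 3.6]
finger_gap: 0.0259
time_s: 14.65
tcp_pos: [0.5889, 0.0055, 0.078]
tcp_rot: [0.025, 3.141, 0.0]
contact_force: [0.5, 2.6, 5.9]
finger_gap: 0.0255
```

```bash
python3 -m crank '[[0,0,-0.2,0,0,0,2],[0,0,0,0,0,0,2],[0,0,0,0,0,0,2]]'; python3 -m crank '[[0,0,-0.2,0,0,0,2],[0,0,0,0,0,0,2],[0,0,0,0,0,0,2]]'
```

```text
time_s: 15.02
tcp_pos: [0.588, 0.0052, 0.0789]
tcp_rot: [-0.025, -3.14, 0.0]
contact_force: [0.2, -0.6, -0.9]
finger_gap: 0.0259
time_s: 15.4
tcp_pos: [0.5888, 0.0053, 0.0818]
tcp_rot: [0.025, 3.141, -0.0]
contact_force: [-0.4, 0.1, -0.8]
finger_gap: 0.0258
```

```bash
python3 -m crank '[[0,0,-0.3,0,0,0,2],[0,0,-0.2,0,0,0,2],[0,0,0,0,0,0,2],[0,0,0,0,0,0,2]]'; python3 -m crank '[[0,0,-0.2,0,0,0,2],[0,0,0,0,0,0,2],[0,0,0,0,0,0,2]]';python3 -m crank '[[0,0,-0.1,0,0,0,2],[0,0,0,0,0,0,2],[0,0,0,0,0,0,2]]'
```

```text
time_s: 15.9
tcp_pos: [0.5887, 0.0054, 0.0868]
tcp_rot: [0.025, 3.141, -0.0]
contact_force: [1.1, -1.0, -1.2]
finger_gap: 0.0258
time_s: 16.27
tcp_pos: [0.5887, 0.0053, 0.0887]
tcp_rot: [0.025, 3.141, 0.0]
contact_force: [0.0, -0.3, -0.9]
finger_gap: 0.0257
time_s: 16.65
tcp_pos: [0.5887, 0.0054, 0.0897]
tcp_rot: [0.025, 3.141, -0.0]
contact_force: [0.6, -0.2, -0.9]
finger_gap: 0.0259
```

```bash
python3 -m crank '[[0,0,-0.1,0,0,0,2],[0,0,0,0,0,0,2],[0,0,0,0,0,0,2]]'
```

```text
time_s: 17.02
tcp_pos: [0.5885, 0.0053, 0.0901]
tcp_rot: [-0.025, -3.141, 0.0]
contact_force: [2.8, 0.7, -5.6]
finger_gap: 0.0259
```

```bash
python3 -m crank '[[0,0,0.16,0,0,0,2],[0,0.4,0,0,0,0,2],[0,0.3,0,0,0,0,2],[0,0,0,0,0,0,2],[0,0,0,0,0,0,2]]'; python3 -m crank '[[0,0.1,0,0,0,0,2],[0,0,0,0,0,0,2],[0,0,0,0,0,0,2]]'; python3 -m crank '[[0,0.1,0,0,0,0,2],[0,0,0,0,0,0,2],[0,0,0,0,0,0,2]]'
```

```text
time_s: 17.65
tcp_pos: [0.5889, 0.0124, 0.0893]
tcp_rot: [0.024, 3.141, -0.0]
contact_force: [0.5, 0.2, -1.6]
finger_gap: 0.0258
time_s: 18.02
tcp_pos: [0.5889, 0.0133, 0.0891]
tcp_rot: [-0.025, -3.141, 0.0]
contact_force: [-0.1, -0.5, -0.2]
finger_gap: 0.0255
time_s: 18.4
tcp_pos: [0.5889, 0.0141, 0.0891]
tcp_rot: [-0.025, -3.141, 0.001]
contact_force: [-0.2, -1.6, -0.9]
finger_gap: 0.0257
```

```bash
python3 -m crank '[[0,-0.08,-0.2,0,0,0,2],[0,0,-0.1,0,0,0,2],[0,0,0,0,0,0,2],[0,0,0,0,0,0,2]]'; python3 -m crank '[[0,0,-0.3,0,0,0,2],[0,0,-0.3,0,0,0,2],[0,0,0,0,0,0,2],[0,0,0,0,0,0,2]]';python3 -m crank '[[0,0,-0.12,0,0,0,2],[0,0,0,0,0,0,2],[0,0,0,0,0,0,2]]'
```

```text
time_s: 18.9
tcp_pos: [0.5889, 0.0137, 0.0922]
tcp_rot: [0.025, 3.141, 0.0]
contact_force: [0.5, 0.1, -1.7]
finger_gap: 0.0252
time_s: 19.4
tcp_pos: [0.5889, 0.0136, 0.0982]
tcp_rot: [0.025, 3.141, 0.0]
contact_force: [-1.1, 0.8, -0.9]
finger_gap: 0.0261
time_s: 19.77
tcp_pos: [0.5888, 0.0136, 0.0993]
tcp_rot: [-0.025, -3.141, 0.0]
contact_force: [-0.2, 0.5, -1.9]
finger_gap: 0.0259
```

```bash
python3 -m crank '[[0,-0.4,0.02,0,0,0,2],[0,-0.37,0,0,0,0,2],[0,0,0,0,0,0,2],[0,0,0,0,0,0,2]]'; python3 -m crank '[[0,0,-0.2,0,0,0,2],[0,0,-0.1,0,0,0,2],[0,0,0,0,0,0,2],[0,0,0,0,0,0,2]]'
```

```text
time_s: 20.27
tcp_pos: [0.5887, 0.0058, 0.0991]
tcp_rot: [0.025, 3.141, 0.0]
contact_force: [-0.0, 0.9, -1.5]
finger_gap: 0.0258
time_s: 20.78
tcp_pos: [0.5887, 0.0059, 0.1021]
tcp_rot: [0.025, 3.141, -0.0]
contact_force: [0.0, -0.8, -1.3]
finger_gap: 0.0262
```

```bash
python3 -m crank '[[0,0,-0.3,0,0,0,2],[0,0,-0.3,0,0,0,2],[0,0,0,0,0,0,2],[0,0,0,0,0,0,2]]'
```

```text
time_s: 21.28
tcp_pos: [0.5888, 0.0059, 0.1082]
tcp_rot: [0.025, 3.141, -0.0]
contact_force: [-1.0, -1.1, -1.0]
finger_gap: 0.0261
```

```bash
python3 -m crank '[[0,0,-0.1,0,0,0,2],[0,0.4,0,0,0,0,2],[0,0.37,0,0,0,0,2],[0,0,0,0,0,0,2],[0,0,0,0,0,0,2]]'; python3 -m crank '[[0,0,-0.2,0,0,0,2],[0,0,-0.1,0,0,0,2],[0,0,0,0,0,0,2],[0,0,0,0,0,0,2]]'
```

```text
time_s: 21.9
tcp_pos: [0.5888, 0.0137, 0.1091]
tcp_rot: [-0.024, -3.141, -0.0]
contact_force: [-0.4, -0.4, -0.1]
finger_gap: 0.026
time_s: 22.4
tcp_pos: [0.5889, 0.0135, 0.1121]
tcp_rot: [0.025, 3.141, -0.0]
contact_force: [0.5, 0.5, -0.8]
finger_gap: 0.0255
```

```bash
python3 -m crank '[[0,0,-0.3,0,0,0,2],[0,0,-0.3,0,0,0,2],[0,0,-0.3,0,0,0,2],[0,0,0,0,0,0,2],[0,0,0,0,0,0,2]]'
```

```text
time_s: 23.02
tcp_pos: [0.5888, 0.0136, 0.1211]
tcp_rot: [0.025, 3.141, -0.0]
contact_force: [0.2, 0.3, -1.6]
finger_gap: 0.0259
```

```bash
python3 -m crank '[[0,0,-4,0,0,0,2],[0,0,-4,0,0,0,2],[0,0,-4,0,0,0,2],[1.2,4.83,0,0,0,0,2],[1.2,4.83,0,0,0,0,2],[1.2,4.83,0,0,0,0,2],[1.2,4.83,0,0,0,0,2],[1.2,4.83,0,0,0,0,2],[1.2,4.83,0,0,0,0,2],[1.2,4.83,0,0,0,0,2],[1.2,4.83,0,0,0,0,2],[0,0,0,0,0,0,2],[0,0,0,0,0,0,2]]' 30; python3 -c "
from h import *
need(.49,.398,.066,1.555)"
```

```text
time_s: 24.65
tcp_pos: [0.4988, 0.401, 0.2407]
tcp_rot: [-0.024, -3.141, 0.002]
contact_force: [0.1, 0.8, -0.2]
finger_gap: 0.0255
t 24.65 tcp [0.4988 0.401  0.2407] jaw 1.556 tilt [-0.    -0.001] shift [ 0.87 -0.3  17.47] turn z 0.001 q6 -0.92 F [ 0.1  0.8 -0.2] gap 0.0255
```

```bash
python3 -m crank '[[0.5,0,6,0,0,0,2],[0,0,6,0,0,0,2],[0,0,3.5,0,0,0,2],[0,0,1.6,0,0,0,2],[0,0,0,0,0,0,2],[0,0,0,0,0,0,2],[0,0,0,0,0,0,3],[0,0,0,0,0,0,5],[0,0,0,0,0,0,6],[0,0,0,0,0,0,6]]' 15;python3 -m crank '[[0,0,-4,0,0,0,6],[0,0,-6,0,0,0,6],[0,0,-6,0,0,0,6],[0,0,-2,0,0,0,6],[0,0,0,0,0,0,6],[0,0,0,0,0,0,6]]'; python3 -c "
from h import *
need(.49,.398,.2,1.555)
p=shot('wrist','w8.png');lm(p,'wedge_grip');lm(p,'valve_knob');lm(p,'valve_hinge');
p=shot('top','t1.png');lm(p,'wedge_grip');lm(p,'module_0_mid');lm(p,'housing_mouth')"
```

```text
time_s: 25.9
tcp_pos: [0.494, 0.4016, 0.0703]
tcp_rot: [0.025, 3.141, 0.0]
contact_force: [0.4, -0.5, 0.1]
finger_gap: 0.0577
time_s: 26.65
tcp_pos: [0.4928, 0.4006, 0.2472]
tcp_rot: [-0.025, -3.138, 0.004]
contact_force: [0.2, -1.1, -0.0]
finger_gap: 0.0602
t 26.65 tcp [0.4928 0.4006 0.2472] jaw 1.555 tilt [-0.004 -0.003] shift [ 0.26 -0.26  4.72] turn z 0.000 q6 -0.91 F [ 0.2 -1.1 -0. ] gap 0.0602
wedge_grip [([0.4938, 0.4034, 0.0838], 0.97, [316.0, 184.0]), ([0.5239, 0.3116, 0.0994], 0.41, [231.0, 215.0])]
valve_knob [([0.5246, 0.3087, 0.0973], 0.89, [229.0, 215.0])]
valve_hinge [([0.5235, 0.2323, 0.076], 0.63, [169.0, 209.0]), ([0.5719, 0.1182, 0.0134], 0.31, [115.0, 229.0])]
wedge_grip []
module_0_mid [([0.6092, -0.1309, 0.0296], 0.75, [383.0, 179.0]), ([0.615, 0.1193, 0.077], 0.63, [310.0, 175.0]), ([0.5719, -0.3431, 0.0298], 0.49, [445.0, 189.0]), ([0.4396, -0.3384, 0.029], 0.47, [445.0, 227.0])]
housing_mouth [([0.5894, 0.0117, 0.058], 0.85, [342.0, 183.0]), ([0.4685, 0.1156, 0.014], 0.42, [312.0, 220.0])]
```

View pics/w8.png

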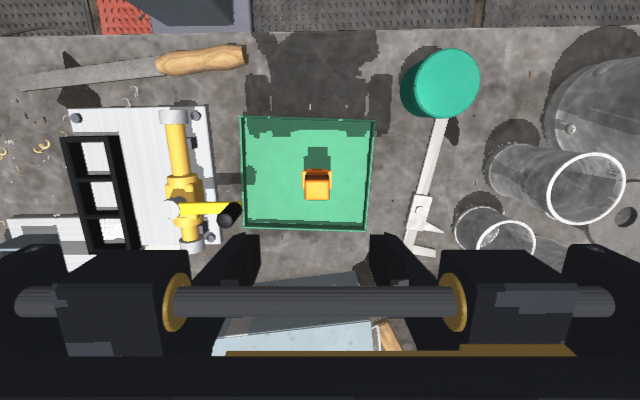

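The wedge stands alone in the tray at (317,185), grip height 84 mm; the valve is still shut. Now over the modules.

```bash
python3 -m crank '[[0,0,-5,0,0,0,8.8],[-0.65,-5,0,0,0,0,8.8],[-0.65,-5,0,0,0,0,8.8],[-0.65,-5,0,0,0,0,8.8],[-0.65,-5,0,0,0,0,8.8],[-0.65,-5,0,0,0,0,8.8],[-0.65,-5,0,0,0,0,8.8],[-0.65,-5,0,0,0,0,8.8],[-0.65,-5,0,0,0,0,8.8],[-0.65,-5,0,0,0,0,8.8],[-0.65,-5,0,0,0,0,8.8],[-0.65,-5,0,0,0,0,8.8],[-0.65,-5,0,0,0,0,8.8],[-0.65,-5,0,0,0,0,8.8],[0,0,0,0,0,0,8.8],[0,0,0,0,0,0,8.8],[0,0,0,0,0,0,8.8]]'; python3 -c "
from h import *
need(.58,-.25,.3,1.555)
p=shot('wrist','w9.png');lm(p,'module_0_mid',6);lm(p,'tape')"
```

```text
time_s: 29.18
tcp_pos: [0.5682, -0.2485, 0.3002]
tcp_rot: [0.023, 3.141, 0.001]
contact_force: [0.3, 0.1, -0.4]
finger_gap: 0.088
t 29.18 tcp [ 0.5682 -0.2485  0.3002] jaw 1.556 tilt [0. 0.] shift [-1.18 -0.14  0.02] turn z 0.001 q6 -2.01 F [ 0.3  0.1 -0.4] gap 0.088
module_0_mid [([0.4392, -0.3386, 0.0315], 0.93, [244.0, 70.0]), ([0.5727, -0.347, 0.0288], 0.73, [246.0, 170.0]), ([0.609, -0.135, 0.0254], 0.58, [389.0, 191.0])]
tape [([0.6684, -0.4115, -0.0015], 0.67, [216.0, 224.0])]
```

View pics/w9.png

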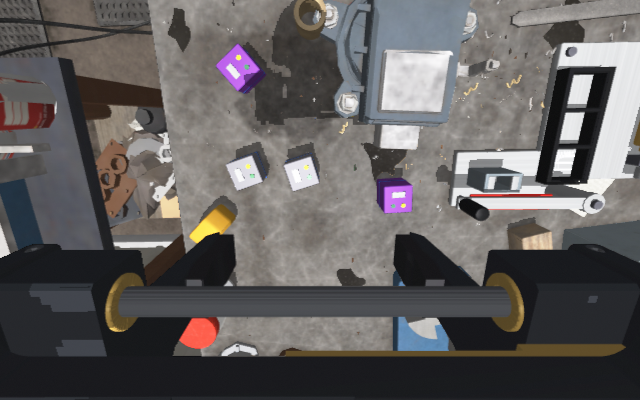

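Module at (302,172) was knocked aside: now right of the other one at (244,172), both with a light-grey top; purple ones at (237,68) and (397,196) are decoys. Measure the top faces.

```bash
cat >> h.py <<'E'
def module(w,uv,fn=None,hw=32,z=.056):
    """centre and yaw of the light top face near pixel uv, by fitting a 40 mm square"""
    c=w['color'].astype(np.uint8); g=c.min(2); x0,y0=int(uv[0]),int(uv[1])
    sat=c.max(2).astype(int)-c.min(2)
    m=((g>150)&(sat<45)).astype(np.uint8); k=np.zeros_like(m); k[y0-hw:y0+hw,x0-hw:x0+hw]=1; m*=k
    m=cv2.morphologyEx(m,cv2.MORPH_CLOSE,np.ones((7,7)))
    n,l,s,ce=cv2.connectedComponentsWithStats(m); i=1+np.argmin(np.hypot(*(ce[1:]-np.array(uv)).T)+1000*(s[1:,4]<100))
    ys,xs=np.nonzero(l==i); P=np.array([lift(w,(a,b),z)[:2] for a,b in zip(xs,ys)],np.float32)
    (cx,cy),(a,b),th=cv2.minAreaRect(P*1000); th=np.radians(th); th=(th+np.pi/4)%(np.pi/2)-np.pi/4
    print('module',round(cx/1000,4),round(cy/1000,4),'size',round(a,1),round(b,1),'yaw',round(th,3),'n',len(xs))
    if fn:
        d=c[:,:,::-1].copy(); d[cv2.Canny((l==i).astype(np.uint8)*255,50,100)>0]=(0,0,255)
        cv2.imwrite('pics/'+fn,cv2.resize(d[max(0,y0-60):y0+60,max(0,x0-80):x0+80],None,fx=4,fy=4,interpolation=cv2.INTER_NEAREST))
    return cx/1000,cy/1000,th
E
python3 -c "
from h import *
w=shot('wrist')
module(w,(302,172));module(w,(244,172),'mA.png',28)
print(w['xyz'])"
```

```text
module 0.5786 -0.2757 size 40.1 60.8 yaw 0.307 n 886
module 0.5734 -0.344 size 40.9 39.5 yaw 0.315 n 803
[ 0.49682594 -0.24671697  0.44692405]
```

View pics/mA.png

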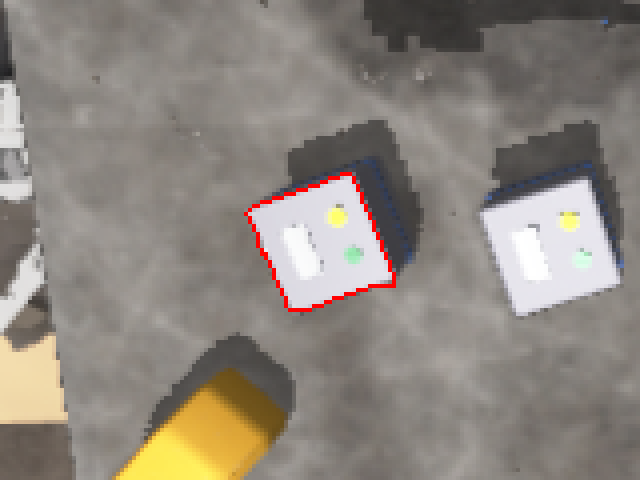

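Contour fits module B well (40×40 mm, yaw 0.315). Take the right one (A) first: turn the jaws and come closer.

```bash
python3 -m crank '[[0,0,1,0,0,0.163,7],[0,0,1,0,0,0.163,7],[0,0,1,0,0,0.163,7],[0,0,1,0,0,0.163,7],[0,0,1,0,0,0.163,7],[0,0,1,0,0,0.163,7],[0,0,1,0,0,0.163,7],[0,0,1,0,0,0.163,7],[0,0,0,0,0,0,7],[0,0,0,0,0,0,7]]'; python3 -c "
from h import *
need(.576,-.272,.2,.25)
w=shot('wrist','w10.png'); print(proj(w,[.576,-.272,.056]))
module(w,proj(w,[.576,-.272,.056]),'mA2.png',36);module(w,proj(w,[.5734,-.344,.056]),None,32)"
```

```text
time_s: 30.62
tcp_pos: [0.5684, -0.2496, 0.2206]
tcp_rot: [1.922, 2.485, 0.0]
contact_force: [-0.3, 1.3, 0.4]
finger_gap: 0.0698
t 30.62 tcp [ 0.5684 -0.2496  0.2206] jaw 0.254 tilt [ 0. -0.] shift [-2.36  0.17  2.06] turn z 0.004 q6 -0.71 F [-0.3  1.3  0.4] gap 0.0698
[315. 203.]
module 0.5829 -0.2831 size 51.4 83.4 yaw -0.15 n 1619
module 0.5673 -0.3371 size 67.2 56.4 yaw 0.285 n 1181
```

View pics/mA2.png

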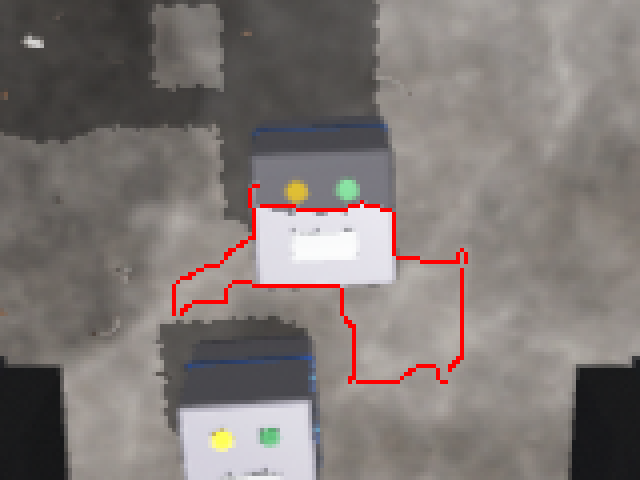

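```bash
python3 -c "
from h import *
w=shot('wrist')
C=[lift(w,(a/4+235,b/4+143),.056)[:2] for a,b in [(252,152),(390,152),(395,283),(257,285)]]
C=np.array(C);c=C.mean(0);print(C.round(4),c)
for i in range(4):
  d=C[(i+1)%4]-C[i]; print(np.hypot(*d).round(4), (np.arctan2(d[1],d[0])%(np.pi/2)).round(3))
need(c[0],c[1],.032,.25)
B=np.array([lift(w,(a/4+235,b/4+143),.056)[:2] for a,b in [(182,404),(312,400)]]);print(B)
"
```

```text
[[ 0.5514 -0.252 ]
 [ 0.5881 -0.2425]
 [ 0.5997 -0.2788]
 [ 0.5619 -0.2893]] [ 0.57530141 -0.26565168]
0.0379 0.253
0.0381 0.309
0.0392 0.269
0.0387 0.275
t 30.73 tcp [ 0.5686 -0.2498  0.2209] jaw 0.253 tilt [ 0.001 -0.001] shift [-1.69  0.24 18.89] turn z 0.003 q6 -0.71 F [ 0.6 -0.1  0.8] gap 0.0702
[[ 0.5493971  -0.33059931]
 [ 0.58595926 -0.31982456]]
```

```bash
python3 -m crank '[[-0.85,0.12,3,0,0,-0.02,7],[-0.84,0.12,5,0,0,0,7],[0,0,5,0,0,0,7],[0,0,3,0,0,0,7],[0,0,0,0,0,0,7],[0,0,0,0,0,0,7]]'; python3 -c "
from h import *
need(.5753,-.2657,.030,.275)
w=shot('wrist','w11.png')"
```

```text
time_s: 31.48
tcp_pos: [0.5761, -0.266, 0.0618]
tcp_rot: [1.899, 2.5, 0.001]
contact_force: [0.0, 0.1, -0.0]
finger_gap: 0.07
t 31.48 tcp [ 0.5761 -0.266   0.0618] jaw 0.272 tilt [ 0.002 -0.001] shift [ 0.06 -0.07  3.18] turn z -0.003 q6 -0.74 F [ 0.   0.1 -0. ] gap 0.07
```

View pics/w11.png

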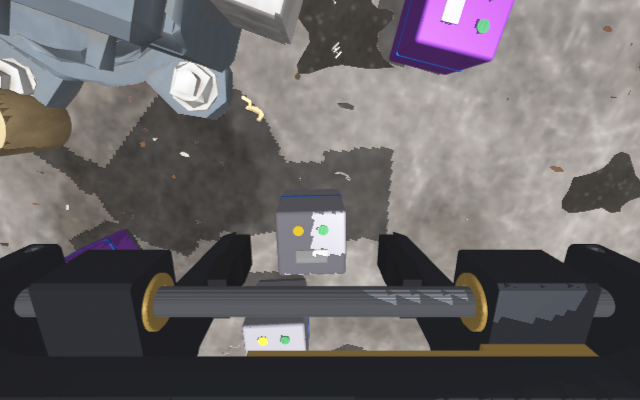

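Module A stands between the fingers (top face 277–346 × 212–274).

```bash
python3 -c "
from h import *
w=shot('wrist'); c=lift(w,(311.5,243),.056);print(c)
need(c[0],c[1],.030,.275)"
```

```text
[ 0.57512491 -0.26541293  0.056     ]
t 31.57 tcp [ 0.5767 -0.2663  0.0627] jaw 0.271 tilt [ 0.004 -0.002] shift [ 0.14 -0.14  3.27] turn z -0.004 q6 -0.74 F [ 0.8 -0.6  0.4] gap 0.07
```

```bash
python3 -m crank '[[0.08,-0.1,1.6,0,0,0,7],[0,0,1.6,0,0,0,7],[0,0,0,0,0,0,7],[0,0,0,0,0,0,7],[0,0,0,0,0,0,3.5],[0,0,0,0,0,0,3.5],[0,0,0,0,0,0,3.5],[0,0,0,0,0,0,3.5],[0,0,0,0,0,0,3.5]]' 30; python3 -m crank '[[0,0,-3,0,0,0,3.5],[0,0,-5,0,0,0,3.5],[0,0,-5,0,0,0,3.5],[0,0,-5,0,0,0,3.5],[0,0,0,0,0,0,3.5],[0,0,0,0,0,0,3.5]]'; python3 -c "
from h import *
need(.522,.119,.2,1.553)"
```

```text
time_s: 32.7
tcp_pos: [0.5739, -0.2651, 0.0284]
tcp_rot: [1.901, 2.501, 0.0]
contact_force: [0.0, -0.3, 1.0]
finger_gap: 0.0397
time_s: 33.45
tcp_pos: [0.573, -0.2646, 0.2071]
tcp_rot: [-1.9, -2.5, 0.0]
contact_force: [-0.4, -0.7, -2.1]
finger_gap: 0.04
t 33.45 tcp [ 0.573  -0.2646  0.2071] jaw 0.271 tilt [-0.001  0.001] shift [38.33  5.35  0.74] turn z -1.282 q6 -0.74 F [-0.4 -0.7 -2.1] gap 0.04
```

```bash
python3 -m crank '[[0,0,-1,0,0,-0.16,3.5],[0,0,-1,0,0,-0.16,3.5],[0,0,-1,0,0,-0.16,3.5],[0,0,-1,0,0,-0.16,3.5],[0,0,0,0,0,-0.16,3.5],[0,0,0,0,0,-0.16,3.5],[0,0,0,0,0,-0.16,3.5],[0,0,0,0,0,-0.16,3.5],[-0.1,4.8,0,0,0,0,3.5],[-0.1,4.8,0,0,0,0,3.5],[-0.1,4.8,0,0,0,0,3.5],[-0.1,4.8,0,0,0,0,3.5],[-0.1,4.8,0,0,0,0,3.5],[-0.1,4.8,0,0,0,0,3.5],[-0.1,4.8,0,0,0,0,3.5],[-0.1,4.8,0,0,0,0,3.5],[0,0,0,0,0,0,3.5],[0,0,0,0,0,0,3.5],[0,0,0,0,0,0,3.5]]'; python3 -c "
from h import *
need(.522,.119,.2,1.553)
w=shot('wrist','w12.png')
for q in ['pocket_0','module_0_mid','lever_hinge','manifold']: lm(w,q)
x,y=proj(w,[.522,.119,.034]).astype(int);print(x,y)
y0=max(0,y-75);x0=x-100
cv2.imwrite('pics/w12c.png',cv2.resize(w['color'][y0:y0+150,x0:x0+200,::-1],None,fx=4,fy=4,interpolation=cv2.INTER_NEAREST));print(x0,y0)"
```

```text
time_s: 35.83
tcp_pos: [0.5888, 0.1175, 0.2469]
tcp_rot: [-0.033, -3.139, 0.001]
contact_force: [-0.3, 0.2, -0.5]
finger_gap: 0.04
t 35.83 tcp [0.5888 0.1175 0.2469] jaw 1.55 tilt [-0.002 -0.001] shift [6.67 0.01 4.7 ] turn z -0.003 q6 -1.39 F [-0.3  0.2 -0.5] gap 0.04
pocket_0 [([0.5221, 0.1183, 0.0103], 0.9, [313.0, 119.0]), ([0.4709, 0.1204, 0.0152], 0.84, [314.0, 75.0]), ([0.5762, 0.1191, 0.0135], 0.84, [315.0, 161.0]), ([0.5274, 0.2312, 0.0756], 0.66, [419.0, 122.0])]
module_0_mid [([0.6093, -0.1333, 0.0287], 0.76, [122.0, 192.0])]
lever_hinge [([0.6113, 0.1165, 0.0761], 0.98, [313.0, 200.0]), ([0.574, 0.1205, 0.0125], 0.61, [316.0, 159.0])]
manifold [([0.5255, 0.1222, -0.0001], 0.6, [316.0, 121.0]), ([0.6108, -0.052, 0.1047], 0.57, [153.0, 211.0])]
314 119
214 44
```

View pics/w12c.png

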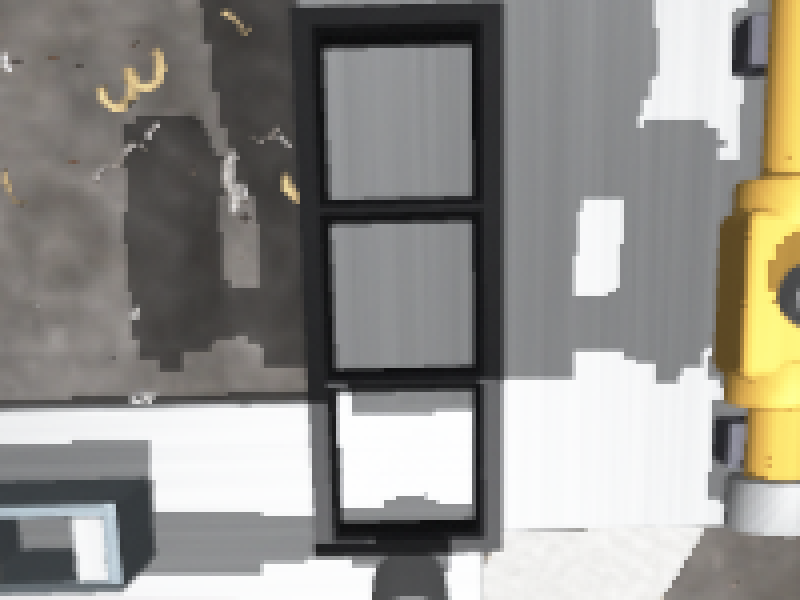

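```bash
python3 -c "
from h import *
w=shot('wrist')
f=lambda P:np.array([lift(w,(a/4+214,b/4+44),.034)[:2] for a,b in P])
for P in ([(313,27),(482,25),(482,203),(320,203)],[(321,213),(482,212),(482,373),(328,376)],[(328,387),(482,384),(482,537),(334,537)],[(293,10),(503,5),(503,550),(316,550)]):
  C=f(P);print(C.mean(0).round(4),[np.hypot(*(C[(i+1)%4]-C[i])).round(4) for i in range(4)], [np.arctan2(*(C[j]-C[i])[::-1]).round(3) for i,j in((0,1),(3,2),(0,3),(1,2))])
need(.5215,.119,.2,1.553)"
```

```text
[0.4723 0.1209] [np.float64(0.0477), np.float64(0.0474), np.float64(0.0476), np.float64(0.0469)] [np.float64(1.561), np.float64(1.55), np.float64(0.002), np.float64(-0.001)]
[0.5219 0.121 ] [np.float64(0.0474), np.float64(0.0465), np.float64(0.0471), np.float64(0.0471)] [np.float64(1.556), np.float64(1.569), np.float64(0.006), np.float64(-0.001)]
[0.5723 0.121 ] [np.float64(0.0472), np.float64(0.0478), np.float64(0.047), np.float64(0.0469)] [np.float64(1.569), np.float64(1.55), np.float64(0.002), np.float64(-0.001)]
[0.5221 0.1213] [np.float64(0.0591), np.float64(0.1569), np.float64(0.0596), np.float64(0.1556)] [np.float64(1.572), np.float64(1.55), np.float64(0.001), np.float64(0.004)]
t 36.12 tcp [0.5894 0.1182 0.2483] jaw 1.55 tilt [0. 0.] shift [ 6.79 -0.06  4.83] turn z -0.003 q6 -1.39 F [ 0.2  0.5 -1.6] gap 0.0397
```

```bash
python3 -m crank '[[3.4,0.1,3,0,0,-0.013,3.5],[3.4,0,5,0,0,0,3.5],[0,0,5,0,0,0,3.5],[0,0,4,0,0,0,3.5],[0,0,0,0,0,0,3.5],[0,0,0,0,0,0,3.5],[0,0,0,0,0,0,3.5]]'; python3 -c "
from h import *
need(.5215,.120,.065,1.563)"
```

```text
time_s: 37.0
tcp_pos: [0.5235, 0.121, 0.0807]
tcp_rot: [0.011, 3.137, 0.001]
contact_force: [0.2, -0.7, -0.9]
finger_gap: 0.0397
t 37.0 tcp [0.5235 0.121  0.0807] jaw 1.564 tilt [0.004 0.001] shift [ 0.21 -0.11  1.56] turn z 0.001 q6 -1.38 F [ 0.2 -0.7 -0.9] gap 0.0397
```

```bash
python3 -m crank '[[0.15,-0.1,1,0,0,0,3.5],[0,0,0.7,0,0,0,3.5],[0,0,0.5,0,0,0,3.5],[0,0,0,0,0,0,3.5],[0,0,0,0,0,0,3.5]]'; python3 -c "
from h import *
need(.5215,.120,.040,1.563)"
```

```text
time_s: 37.62
tcp_pos: [0.5199, 0.1198, 0.0561]
tcp_rot: [-0.011, -3.142, 0.0]
contact_force: [-0.8, 0.5, -1.5]
finger_gap: 0.0397
t 37.62 tcp [0.5199 0.1198 0.0561] jaw 1.564 tilt [-0. -0.] shift [-0.16  0.03  1.61] turn z 0.001 q6 -1.38 F [-0.8  0.5 -1.5] gap 0.0397
```

```bash
python3 -m crank '[[-0.12,0,0.3,0,0,0,3.5],[0,0,0.4,0,0,0,3.5],[0,0,0.4,0,0,0,3.5],[0,0,0,0,0,0,3.5],[0,0,0,0,0,0,3.5]]'; python3 -c "
from h import *
need(.5215,.120,.040,1.563)"
```

```text
time_s: 38.25
tcp_pos: [0.521, 0.1197, 0.045]
tcp_rot: [-0.011, -3.141, 0.0]
contact_force: [-0.0, 1.0, -1.5]
finger_gap: 0.0395
t 38.25 tcp [0.521  0.1197 0.045 ] jaw 1.564 tilt [-0. -0.] shift [-0.05  0.03  0.5 ] turn z 0.001 q6 -1.38 F [-0.   1.  -1.5] gap 0.0395
```

```bash
python3 -m crank '[[0,0,0.4,0,0,0,3.5],[0,0,0,0,0,0,3.5],[0,0,0,0,0,0,3.5],[0,0,0,0,0,0,4.5],[0,0,0,0,0,0,5.5],[0,0,0,0,0,0,6.5]]'; python3 -m crank '[[0,0,-3,0,0,0,6.5],[0,0,-5,0,0,0,6.5],[0,0,-6,0,0,0,6.5],[-3,0,-6,0,0,0,6.5],[-3.5,0,0,0,0,0,6.5],[0,0,0,0,0,0,6.5],[0,0,0,0,0,0,6.5]]'; python3 -c "
from h import *
need(.5734,-.344,.24,.315)
w=shot('wrist','w13.png');lm(w,'module_0_mid');lm(w,'pocket_0')
p=shot('top');lm(p,'module_0_mid',6);p=shot('scene');lm(p,'module_0_mid',6)"
```

```text
time_s: 39.0
tcp_pos: [0.5214, 0.1198, 0.0414]
tcp_rot: [0.011, 3.141, 0.0]
contact_force: [-0.7, 0.1, 0.5]
finger_gap: 0.0629
time_s: 39.88
tcp_pos: [0.583, 0.1192, 0.236]
tcp_rot: [-0.011, -3.139, 0.001]
contact_force: [0.0, -0.6, -0.1]
finger_gap: 0.065
t 39.88 tcp [0.583  0.1192 0.236 ] jaw 1.564 tilt [-0.002 -0.   ] shift [  0.64 -46.32  -0.38] turn z 1.249 q6 -1.4 F [ 0.  -0.6 -0.1] gap 0.065
module_0_mid [([0.6094, -0.1317, 0.0271], 0.6, [117.0, 196.0])]
pocket_0 [([0.4714, 0.1191, 0.0146], 0.82, [313.0, 79.0]), ([0.5749, 0.1211, 0.0112], 0.73, [315.0, 166.0])]
module_0_mid [([0.5714, -0.3444, 0.0273], 0.72, [445.0, 189.0]), ([0.6119, -0.132, 0.0309], 0.56, [383.0, 178.0]), ([0.4386, -0.3429, 0.029], 0.46, [446.0, 227.0])]
module_0_mid [([0.5718, -0.3494, 0.0246], 0.65, [415.0, 266.0]), ([0.6107, -0.1339, 0.0277], 0.65, [380.0, 231.0]), ([0.4378, -0.3441, 0.0243], 0.54, [379.0, 279.0]), ([0.5261, 0.3088, 0.0988], 0.48, [299.0, 176.0])]
```

```bash
python3 -m crank '[[0.1,-5.1,-0.3,0,0,0,7],[0.1,-5.1,-0.3,0,0,0,7],[0.1,-5.1,0,0,0,0,7],[0.1,-5.1,0,0,0,0,7],[0.1,-5.1,0,0,0,0,7],[0.1,-5.1,0,0,0,0,7],[0.1,-5.1,0,0,0,0,7],[0,-5.1,0,0,0,0,7],[0,-5.1,0,0,0,0,7],[0,0,0,0,0,0.156,7],[0,0,0,0,0,0.156,7],[0,0,0,0,0,0.156,7],[0,0,0,0,0,0.156,7],[0,0,0,0,0,0.156,7],[0,0,0,0,0,0.156,7],[0,0,0,0,0,0.156,7],[0,0,0,0,0,0.156,7],[0,0,0,0,0,0,7],[0,0,0,0,0,0,7],[0,0,0,0,0,0,7]]'; python3 -c "
from h import *
need(.5734,-.344,.030,.315)
w=shot('wrist','w14.png');lm(w,'module_0_mid')
x,y=proj(w,[.5734,-.344,.056]).astype(int);print(x,y,w['color'][y-6:y+7:3,x-6:x+7:3].min(2).tolist())
cv2.imwrite('pics/w14c.png',cv2.resize(w['color'][y-60:y+60,x-80:x+80,::-1],None,fx=4,fy=4,interpolation=cv2.INTER_NEAREST))
module(w,(x,y),None,28)"
```

```text
time_s: 42.72
tcp_pos: [0.5738, -0.3396, 0.243]
tcp_rot: [1.842, 2.545, -0.0]
contact_force: [0.5, 0.1, -0.9]
finger_gap: 0.0702
t 42.73 tcp [ 0.5738 -0.3396  0.243 ] jaw 0.317 tilt [ 0. -0.] shift [-0.4  -0.18 21.3 ] turn z 0.002 q6 -0.89 F [ 0.5  0.1 -0.9] gap 0.0702
module_0_mid [([0.572, -0.3446, 0.0273], 0.61, [311.0, 177.0]), ([0.4412, -0.3436, 0.0326], 0.59, [209.0, 144.0]), ([0.6093, -0.1336, 0.0263], 0.57, [403.0, 8.0])]
312 182 [[65, 124, 125, 136, 149], [125, 124, 124, 124, 124], [122, 123, 123, 123, 123], [181, 151, 182, 150, 172], [252, 253, 253, 253, 253]]
module 0.5753 -0.3528 size 39.1 19.6 yaw 0.299 n 440
```

View pics/w14c.png

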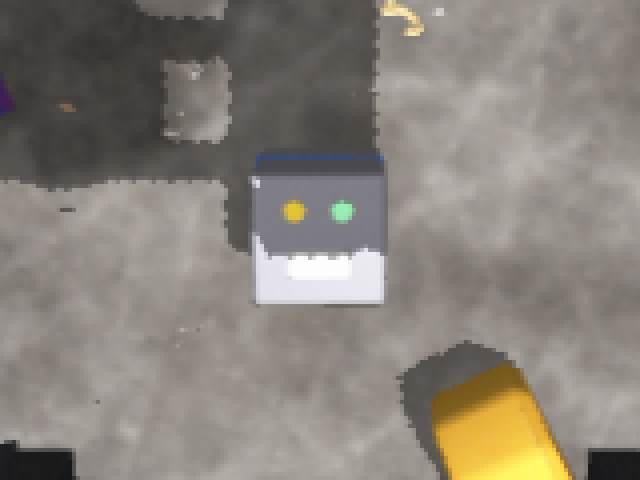

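Module B (top face centred at crop 318,240, squared to the jaws); tape at (500,430) clear of the fingers.

```bash
python3 -m crank '[[-0.2,-0.08,5.5,0,0,0,6.5],[-0.2,-0.08,5.5,0,0,0,6.5],[0,0,5,0,0,0,6.5],[0,0,2,0,0,0,6.5],[0,0,0,0,0,0,6.5],[0,0,0,0,0,0,6.5],[0,0,0,0,0,0,6.5]]'; python3 -c "
from h import *
need(.5734,-.344,.029,.315)"
```

```text
time_s: 43.7
tcp_pos: [0.5754, -0.345, 0.066]
tcp_rot: [1.841, 2.54, 0.0]
contact_force: [-0.6, -0.6, 0.8]
finger_gap: 0.0651
t 43.7 tcp [ 0.5754 -0.345   0.066 ] jaw 0.316 tilt [ 0.004 -0.003] shift [ 0.17 -0.17  3.69] turn z 0.001 q6 -0.89 F [-0.6 -0.6  0.8] gap 0.0651
```

```bash
python3 -m crank '[[0.08,-0.05,1.8,0,0,0,6.5],[0,0,1.8,0,0,0,6.5],[0,0,0,0,0,0,6.5],[0,0,0,0,0,0,6.5],[0,0,0,0,0,0,6.5]]'; python3 -c "
from h import *
need(.5734,-.344,.029,.315)"; python3 -m crank '[[0,0,0,0,0,0,3.5],[0,0,0,0,0,0,3.5],[0,0,0,0,0,0,3.5],[0,0,0,0,0,0,3.5],[0,0,0,0,0,0,3.5]]' 30; python3 -m crank '[[0,0,-3,0,0,0,3.5],[0,0,-5,0,0,0,3.5],[0,0,-6,0,0,0,3.5],[0,0,-6,0,0,0,3.5],[0,0,0,0,0,-0.156,3.5],[0,0,0,0,0,-0.156,3.5],[0,0,0,0,0,-0.156,3.5],[0,0,0,0,0,-0.156,3.5],[0,0,0,0,0,-0.156,3.5],[0,0,0,0,0,-0.156,3.5],[0,0,0,0,0,-0.156,3.5],[0,0,0,0,0,-0.156,3.5],[0,0,0,0,0,0,3.5],[0,0,0,0,0,0,3.5]]'; python3 -c "
from h import *
need(.4715,.120,.24,1.563)"
```

```text
time_s: 44.32
tcp_pos: [0.5732, -0.3436, 0.0274]
tcp_rot: [1.844, 2.543, 0.0]
contact_force: [-0.3, -0.1, 0.2]
finger_gap: 0.0651
t 44.33 tcp [ 0.5732 -0.3436  0.0274] jaw 0.316 tilt [ 0.001 -0.   ] shift [-0.04  0.   -0.16] turn z 0.001 q6 -0.89 F [-0.3 -0.1  0.2] gap 0.0651
time_s: 44.95
tcp_pos: [0.5729, -0.3435, 0.0273]
tcp_rot: [1.844, 2.543, -0.0]
contact_force: [-0.6, 0.3, 3.1]
finger_gap: 0.04
time_s: 46.7
tcp_pos: [0.5727, -0.3431, 0.2265]
tcp_rot: [-0.015, -3.141, -0.001]
contact_force: [-0.0, 0.9, -0.8]
finger_gap: 0.0399
t 46.7 tcp [ 0.5727 -0.3431  0.2265] jaw 1.561 tilt [-0.001  0.001] shift [10.55 46.22 -1.32] turn z -0.002 q6 -2.14 F [-0.   0.9 -0.8] gap 0.0399
```

```bash
python3 -m crank '[[1.17,5.13,-0.2,0,0,0,3.5],[1.17,5.13,-0.2,0,0,0,3.5],[1.17,5.13,0,0,0,0,3.5],[1.17,5.13,0,0,0,0,3.5],[1.17,5.13,0,0,0,0,3.5],[1.17,5.13,0,0,0,0,3.5],[1.17,5.13,0,0,0,0,3.5],[1.17,5.13,0,0,0,0,3.5],[1.17,5.13,0,0,0,0,3.5],[0,0,0,0,0,0,3.5],[0,0,0,0,0,0,3.5],[0,0,5,0,0,0,3.5],[0,0,5,0,0,0,3.5],[0,0,4,0,0,0,3.5],[0,0,0,0,0,0,3.5],[0,0,0,0,0,0,3.5],[0,0,0,0,0,0,3.5]]'; python3 -c "
from h import *
need(.4714,.120,.060,1.563)"
```

```text
time_s: 48.82
tcp_pos: [0.4729, 0.119, 0.0935]
tcp_rot: [0.012, 3.137, 0.001]
contact_force: [-0.1, -0.3, -1.6]
finger_gap: 0.0399
t 48.83 tcp [0.4729 0.119  0.0935] jaw 1.563 tilt [0.004 0.001] shift [0.17 0.09 3.34] turn z 0.000 q6 -1.37 F [-0.1 -0.3 -1.6] gap 0.0399
```

```bash
python3 -m crank '[[0.0,0.06,1.2,0,0,0,3.5],[0,0,1.2,0,0,0,3.5],[0,0,0,0,0,0,3.5],[0,0,0,0,0,0,3.5],[0,0,0,0,0,0,3.5]]'; python3 -c "
from h import *
need(.4714,.120,.040,1.563)"
```

```text
time_s: 49.45
tcp_pos: [0.471, 0.1198, 0.0672]
tcp_rot: [0.011, 3.141, 0.0]
contact_force: [0.4, -0.0, -1.5]
finger_gap: 0.0396
t 49.45 tcp [0.471  0.1198 0.0672] jaw 1.564 tilt [0. 0.] shift [-0.04  0.02  2.72] turn z 0.001 q6 -1.37 F [ 0.4 -0.  -1.5] gap 0.0396
```

```bash
python3 -m crank '[[-0.03,0,0.6,0,0,0,3.5],[0,0,0.6,0,0,0,3.5],[0,0,0.5,0,0,0,3.5],[0,0,0.5,0,0,0,3.5],[0,0,0,0,0,0,3.5],[0,0,0,0,0,0,3.5],[0,0,0,0,0,0,3.5]]'; python3 -c "
from h import *
need(.4714,.120,.040,1.563)"
```

```text
time_s: 50.32
tcp_pos: [0.4711, 0.1197, 0.0452]
tcp_rot: [0.011, 3.141, 0.0]
contact_force: [0.3, -0.4, -1.6]
finger_gap: 0.0399
t 50.33 tcp [0.4711 0.1197 0.0452] jaw 1.564 tilt [0. 0.] shift [-0.02  0.03  0.52] turn z 0.001 q6 -1.37 F [ 0.3 -0.4 -1.6] gap 0.0399
```

```bash
python3 -m crank '[[0,0,0.45,0,0,0,3.5],[0,0,0,0,0,0,3.5],[0,0,0,0,0,0,3.5],[0,0,0,0,0,0,4.5],[0,0,0,0,0,0,5.5],[0,0,0,0,0,0,6.5]]'; python3 -m crank '[[0,0,-3,0,0,0,6.5],[0,0,-5,0,0,0,6.5],[0,0,-6,0,0,0,6.5],[0,0,-4,0,0,0,6.5],[-3.45,-4.3,0,0,0,0,6],[-3.45,-4.3,0,0,0,0,6],[-3.45,-4.3,0,0,0,0,6],[-3.45,-4.3,0,0,0,0,5],[0,0,0,0,0,0,5],[0,0,0,0,0,0,5],[0,0,0,0,0,0,5]]'; python3 -c "
from h import *
need(.610,-.052,.092,1.563)
w=shot('wrist','w15.png');lm(w,'lever_knob');lm(w,'lever_hinge');lm(w,'module_0_mid')
for n in('scene','top'):
  p=shot(n);[lm(p,q) for q in ('pocket_0','module_0_mid','lever_knob','valve_knob','valve_hinge')]"
```

```text
time_s: 51.08
tcp_pos: [0.4713, 0.1197, 0.0408]
tcp_rot: [0.011, 3.141, 0.0]
contact_force: [-0.5, 0.2, -0.1]
finger_gap: 0.0629
time_s: 52.45
tcp_pos: [0.607, -0.0521, 0.2205]
tcp_rot: [-0.009, -3.141, -0.001]
contact_force: [-0.1, 0.0, -0.2]
finger_gap: 0.0501
t 52.45 tcp [ 0.607  -0.0521  0.2205] jaw 1.565 tilt [-0.001  0.   ] shift [-3.100e-01  1.000e-02  1.285e+01] turn z 0.002 q6 -1.69 F [-0.1  0.  -0.2] gap 0.0501
lever_knob [([0.6091, -0.0495, 0.1054], 0.96, [316.0, 196.0])]
lever_hinge [([0.6113, 0.1162, 0.0768], 0.6, [476.0, 190.0])]
module_0_mid [([0.471, 0.1203, 0.0369], 0.56, [480.0, 48.0]), ([0.6102, -0.1348, 0.0227], 0.56, [245.0, 179.0])]
pocket_0 [([0.5711, 0.1185, 0.0143], 0.62, [332.0, 209.0]), ([0.5229, 0.1197, 0.0156], 0.61, [321.0, 211.0])]
module_0_mid [([0.4399, -0.3452, 0.0277], 0.85, [380.0, 278.0]), ([0.4735, 0.1168, 0.0366], 0.5, [310.0, 210.0])]
lever_knob [([0.6166, -0.0496, 0.104], 0.8, [368.0, 201.0])]
valve_knob [([0.6145, 0.1197, 0.0763], 0.46, [341.0, 192.0]), ([0.5265, 0.3078, 0.0992], 0.41, [299.0, 176.0])]
valve_hinge [([0.523, 0.2364, 0.077], 0.6, [306.0, 187.0]), ([0.5728, 0.1175, 0.0127], 0.37, [332.0, 209.0]), ([0.3751, -0.2489, -0.0032], 0.21, [341.0, 277.0])]
pocket_0 [([0.5704, 0.1202, 0.008], 0.94, [311.0, 192.0]), ([0.4701, 0.1166, 0.0127], 0.91, [312.0, 220.0]), ([0.5196, 0.121, 0.0143], 0.77, [311.0, 206.0])]
module_0_mid [([0.6112, -0.1331, 0.0325], 0.62, [384.0, 178.0]), ([0.435, -0.3392, 0.0281], 0.54, [445.0, 228.0])]
lever_knob [([0.6133, -0.0495, 0.1027], 0.8, [361.0, 174.0])]
valve_knob [([0.5217, 0.3098, 0.099], 0.71, [253.0, 202.0])]
valve_hinge [([0.5218, 0.2353, 0.0746], 0.96, [276.0, 203.0])]
```

```bash
python3 -c "
from h import *
w=cv2.imread('pics/w15.png'); p=shot('top')['color'][:,:,::-1]; s=shot('scene')['color'][:,:,::-1]
a=cv2.resize(w[0:150,380:580],(800,600))[:, :]; 
a=cv2.resize(w[0:130,400:640],(800,433)); b=cv2.resize(p[165:240,260:380],(400,166)) if 0 else cv2.resize(s[180:230,280:400],(400,166)); c=cv2.resize(p[165:235,260:428],(400,166))
cv2.imwrite('pics/m1.png',np.vstack([a,np.hstack([b,c])]))"
```

```text
(no output)
```

View pics/m1.png

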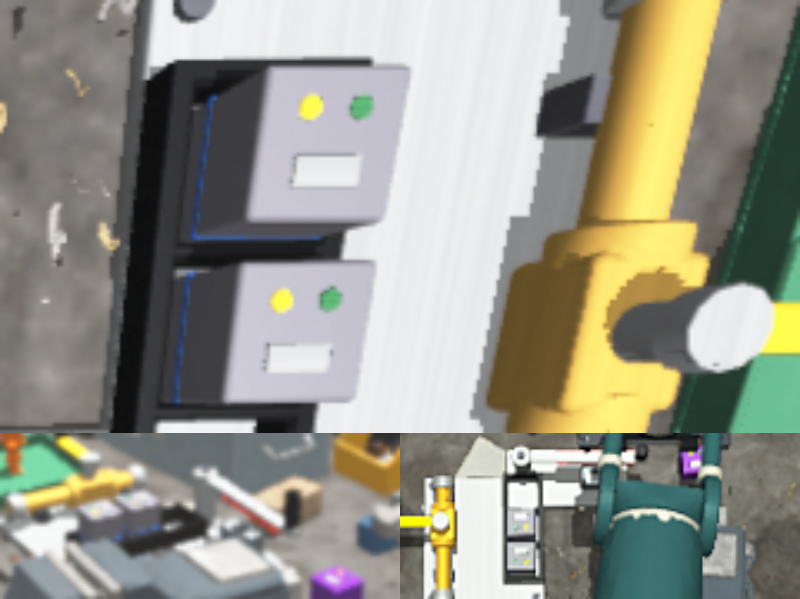

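Both modules sit in pockets 0 and 1, upright with their bands level with the rim. Now the lever.

```bash
python3 -m crank '[[-0.3,0.15,5,0,0,0,5],[0,0,5,0,0,0,5],[0,0,2.8,0,0,0,5],[0,0,0,0,0,0,5],[0,0,0,0,0,0,5],[0,0,0,0,0,0,0.5],[0,0,0,0,0,0,0.5],[0,0,0,0,0,0,0.5],[0,0,0,0,0,0,0.5],[0,0,0,0,0,0,0.5],[0,0,0,0,0,0,0.5]]' 20; python3 -c "
from h import *
need(.610,-.052,.092,1.563)
w=shot('wrist');lm(w,'lever_knob');lm(w,'lever_hinge')"
```

```text
time_s: 54.72
tcp_pos: [0.6112, -0.0509, 0.0932]
tcp_rot: [0.011, 3.141, 0.002]
contact_force: [-1.0, 6.4, 4.4]
finger_gap: 0.0167
t 54.73 tcp [ 0.6112 -0.0509  0.0932] jaw 1.564 tilt [0.001 0.001] shift [ 0.12 -0.11  0.12] turn z 0.001 q6 -1.69 F [-1.   6.4  4.4] gap 0.0167
lever_knob [([0.607, -0.0507, 0.1033], 0.73, [313.0, 250.0]), ([0.5927, 0.0072, 0.061], 0.27, [403.0, 199.0])]
lever_hinge [([0.6106, 0.116, 0.0755], 0.88, [585.0, 233.0]), ([0.5225, 0.1225, -0.0022], 0.39, [533.0, 90.0])]
```

```bash
python3 -m crank '[[0,0.1,0,0,0,0,0.5],[2.66,0.21,0,0,0,0.157,0.5],[2.66,0.21,0,0,0,0.157,0.5],[2.66,0.21,0,0,0,0.157,0.5],[0,0,0,0,0,0,0.5],[0,0,0,0,0,0,0.5]]' 20; python3 -c "
from h import *
need(.610,-.052,.092,1.563-.471)"
```

```text
time_s: 55.62
tcp_pos: [0.5347, -0.031, 0.0932]
tcp_rot: [0.743, 3.05, 0.002]
contact_force: [2.1, 5.0, 3.2]
finger_gap: 0.0176
t 55.62 tcp [ 0.5347 -0.031   0.0932] jaw 1.093 tilt [0.003 0.001] shift [-7.66  1.6   0.14] turn z 0.001 q6 -1.2 F [2.1 5.  3.2] gap 0.0176
```

```bash
python3 -m crank '[[2.66,0.26,0,0,0,0.157,0.5],[2.66,0.21,0,0,0,0.157,0.5],[2.66,0.21,0,0,0,0.157,0.5],[2.66,0.21,0,0,0,0.157,0.5],[0,0,0,0,0,0,0.5],[0,0,0,0,0,0,0.5]]' 20; python3 -c "
from h import *
need(.610,-.052,.092,1.563-1.1)"
```

```text
time_s: 56.38
tcp_pos: [0.4621, 0.0439, 0.0932]
tcp_rot: [1.647, 2.671, 0.004]
contact_force: [3.5, 3.1, 0.7]
finger_gap: 0.0173
t 56.38 tcp [0.4621 0.0439 0.0932] jaw 0.466 tilt [0.005 0.   ] shift [-15.21   8.91   0.19] turn z 0.003 q6 -0.42 F [3.5 3.1 0.7] gap 0.0173
```

```bash
python3 -m crank '[[2.66,0.21,0,0,0,0.157,0.5],[2.66,0.21,0,0,0,0.157,0.5],[2.5,0.21,0,0,0,0.147,0.5],[0,0,0,0,0,0,0.5],[0,0,0,0,0,0,0.5]]' 20; python3 -c "
from h import *
need(.610,-.052,.092,0)
w=shot('wrist');lm(w,'lever_knob');lm(w,'lever_hinge')"
```

```text
time_s: 57.0
tcp_pos: [0.4445, 0.1192, 0.0932]
tcp_rot: [2.213, 2.226, 0.005]
contact_force: [4.9, 0.9, 1.3]
finger_gap: 0.0173
t 57.0 tcp [0.4445 0.1192 0.0932] jaw 0.006 tilt [ 0.005 -0.   ] shift [-17.22  16.45   0.2 ] turn z 0.006 q6 0.2 F [4.9 0.9 1.3] gap 0.0173
lever_knob [([0.4405, 0.1158, 0.1036], 0.7, [306.0, 265.0])]
lever_hinge [([0.6109, 0.1152, 0.0749], 0.75, [580.0, 244.0])]
```

```bash
python3 -m crank '[[0.3,0,0,0,0,0,0.5],[0,0,0,0,0,0,0.5],[0,0,0,0,0,0,0.5]]'; python3 -m crank '[[0.2,0,0,0,0,0,0.5],[0,0,0,0,0,0,0.5],[0,0,0,0,0,0,0.5]]'
```

```text
time_s: 57.52
tcp_pos: [0.4445, 0.121, 0.0932]
tcp_rot: [2.213, 2.224, 0.003]
contact_force: [5.5, -2.3, 0.5]
finger_gap: 0.0177
time_s: 57.9
tcp_pos: [0.4445, 0.1212, 0.0932]
tcp_rot: [2.21, 2.224, -0.001]
contact_force: [5.5, -9.5, 1.8]
finger_gap: 0.0172
```

```bash
python3 -m crank '[[-0.2,-0.1,0,0,0,0,2],[0,0,0,0,0,0,4],[0,0,0,0,0,0,5],[0,0,-5,0,0,0,5],[0,0,-5,0,0,0,5],[4.6,2,0,0,0,0,5],[4.6,2,0,0,0,0,5],[4.6,2,0,0,0,0,5],[4.6,2,0,0,0,0,5],[0,0,0,0,0,0,5],[0,0,0,0,0,0,5],[0,0,0,0,0,0,5]]'; python3 -c "
from h import *
need(.5245,.3075,.092,-.01)
w=shot('wrist');[lm(w,q) for q in ('lever_knob','lever_hinge','valve_knob','valve_hinge')]
s=shot('scene');[lm(s,q) for q in ('lever_knob','lever_hinge','valve_knob','module_0_mid')]"
```

```text
time_s: 59.4
tcp_pos: [0.5198, 0.3053, 0.1921]
tcp_rot: [-2.218, -2.225, 0.002]
contact_force: [-0.3, 0.1, 1.0]
finger_gap: 0.05
t 59.4 tcp [0.5198 0.3053 0.1921] jaw 0.003 tilt [-0.001 -0.001] shift [ 0.22  0.48 10.01] turn z 0.013 q6 0.49 F [-0.3  0.1  1. ] gap 0.05
lever_knob []
lever_hinge [([0.6096, 0.1176, 0.0774], 0.7, [394.0, 357.0])]
valve_knob [([0.5232, 0.3086, 0.0963], 0.6, [318.0, 197.0])]
valve_hinge [([0.5242, 0.2332, 0.0775], 0.89, [318.0, 264.0])]
lever_knob [([0.4503, 0.1195, 0.1064], 0.57, [304.0, 194.0])]
lever_hinge [([0.6137, 0.1199, 0.0759], 0.77, [341.0, 192.0])]
valve_knob [([0.5262, 0.3085, 0.1017], 0.56, [299.0, 175.0])]
module_0_mid [([0.6123, -0.1323, 0.0257], 0.75, [380.0, 231.0]), ([0.4385, -0.3457, 0.0259], 0.61, [379.0, 279.0]), ([0.4709, 0.1191, 0.0397], 0.59, [309.0, 209.0])]
```

Lever shut (knob y ≈ hinge y, stop felt). Grip the valve knob and turn it back.

```bash
python3 -m crank '[[0.25,0.4,5,0,0,0.01,5],[0,0,5,0,0,0,5],[0,0,0,0,0,0,5],[0,0,0,0,0,0,5],[0,0,0,0,0,0,0.5],[0,0,0,0,0,0,0.5],[0,0,0,0,0,0,0.5],[0,0,0,0,0,0,0.5],[0,0,0,0,0,0,0.5],[0,0,0,0,0,0,0.5]]' 20; python3 -m crank '[[-0.08,-1.1,0,0,0,-0.147,0.5],[-0.08,-1.1,0,0,0,-0.147,0.5],[-0.08,-1.1,0,0,0,-0.147,0.5],[0,0,0,0,0,0,0.5],[0,0,0,0,0,0,0.5]]'
```

```text
time_s: 61.15
tcp_pos: [0.522, 0.3094, 0.0934]
tcp_rot: [-2.226, -2.212, 0.006]
contact_force: [-9.1, -0.2, 7.5]
finger_gap: 0.0174
time_s: 61.78
tcp_pos: [0.4922, 0.303, 0.0934]
tcp_rot: [-1.693, -2.645, -0.001]
contact_force: [-4.8, 2.5, 5.3]
finger_gap: 0.0171
```

```bash
python3 -m crank '[[-0.08,-1.1,0,0,0,-0.147,0.5],[-0.08,-1.1,0,0,0,-0.147,0.5],[-0.08,-1.1,0,0,0,-0.147,0.5],[-0.08,-1.1,0,0,0,-0.147,0.5],[-0.08,-1.1,0,0,0,-0.147,0.5],[-0.08,-1.1,0,0,0,-0.147,0.5],[-0.08,-1.1,0,0,0,-0.147,0.5],[0,0,0,0,0,0,0.5],[0,0,0,0,0,0,0.5]]'; python3 -c "
from h import *
need(.4492,.234,.092,1.56)"
```

```text
time_s: 62.9
tcp_pos: [0.4476, 0.2421, 0.0932]
tcp_rot: [-0.172, -3.132, 0.001]
contact_force: [-11.0, 1.3, 12.8]
finger_gap: 0.0174
t 62.9 tcp [0.4476 0.2421 0.0932] jaw 1.461 tilt [-0.005 -0.001] shift [-0.25 -0.79  0.12] turn z -0.099 q6 -1.02 F [-11.    1.3  12.8] gap 0.0174
```

```bash
python3 -m crank '[[0.2,-0.5,0,0,0,-0.06,0.5],[0,-0.4,0,0,0,-0.05,0.5],[0,0,0,0,0,0,0.5],[0,0,0,0,0,0,0.5]]';python3 -m crank '[[0,-0.3,0,0,0,0,0.5],[0,0,0,0,0,0,0.5],[0,0,0,0,0,0,0.5]]'
```

```text
time_s: 63.4
tcp_pos: [0.4471, 0.2337, 0.0933]
tcp_rot: [-0.001, 3.142, 0.001]
contact_force: [-4.6, 2.1, 6.4]
finger_gap: 0.0172
time_s: 63.78
tcp_pos: [0.4471, 0.2334, 0.0934]
tcp_rot: [0.001, 3.141, 0.009]
contact_force: [-4.8, 12.6, 2.8]
finger_gap: 0.0173
```

At the open stop (12.6 N without motion). Release and check.

```bash
python3 -m crank '[[0,0.22,0,0,0,0,2],[0,0,0,0,0,0,4],[0,0,0,0,0,0,5],[0,0,-5,0,0,0,5],[0,0,-6,0,0,0,6],[0,0,-6,0,0,0,6],[3,3,-3,0,0,0,6],[3,3,0,0,0,0,6],[0,0,0,0,0,0,6],[0,0,0,0,0,0,6]]'; python3 -c "
from h import *
need(.4492,.234,.092,1.56)
for n in ('wrist','scene','top'):
  s=shot(n,'end_'+n+'.png');print(n);[lm(s,q) for q in ('valve_knob','valve_hinge','lever_knob','lever_hinge','module_0_mid','pocket_0','wedge_grip','tape','bronze_bush','grease','housing_mouth')]"
```

```text
time_s: 65.03
tcp_pos: [0.3867, 0.2918, 0.2921]
tcp_rot: [-0.005, 3.142, -0.002]
contact_force: [0.1, -0.2, 0.1]
finger_gap: 0.06
t 65.03 tcp [0.3867 0.2918 0.2921] jaw 1.574 tilt [ 0.    -0.001] shift [-6.23 -5.78 20.01] turn z 0.014 q6 -0.98 F [ 0.1 -0.2  0.1] gap 0.06
wrist
valve_knob [([0.4491, 0.2334, 0.0986], 0.67, [267.0, 225.0]), ([0.4947, 0.4026, 0.0252], 0.45, [385.0, 236.0])]
valve_hinge [([0.526, 0.2334, 0.075], 0.79, [272.0, 270.0]), ([0.5215, 0.1249, -0.0013], 0.46, [213.0, 244.0])]
lever_knob [([0.441, 0.1167, 0.1027], 0.79, [172.0, 220.0])]
lever_hinge []
module_0_mid [([0.4743, 0.1221, 0.0374], 0.66, [199.0, 226.0])]
pocket_0 [([0.5228, 0.1177, 0.0104], 0.86, [206.0, 247.0]), ([0.4711, 0.1198, 0.0133], 0.55, [203.0, 218.0])]
wedge_grip [([0.5204, 0.1195, 0.012], 0.52, [207.0, 246.0])]
tape [([0.5232, 0.1197, 0.0122], 0.32, [207.0, 248.0]), ([0.4505, 0.2333, 0.0981], 0.16, [267.0, 226.0])]
bronze_bush []
grease [([0.3918, 0.5419, 0.0059], 0.87, [480.0, 168.0])]
housing_mouth [([0.5184, 0.1208, 0.0126], 0.54, [207.0, 246.0])]
scene
valve_knob [([0.4513, 0.2361, 0.0968]
[... 1269 characters left out ...]
8, [310.0, 175.0])]
module_0_mid [([0.4394, -0.3414, 0.0304], 0.62, [446.0, 227.0]), ([0.4724, 0.1191, 0.038], 0.6, [311.0, 218.0]), ([0.6093, -0.1313, 0.0326], 0.49, [383.0, 179.0])]
pocket_0 [([0.4686, 0.1169, 0.0152], 0.89, [312.0, 220.0]), ([0.5693, 0.1188, 0.0107], 0.87, [311.0, 192.0]), ([0.5202, 0.1182, 0.0154], 0.79, [311.0, 206.0]), ([0.615, 0.1203, 0.0748], 0.35, [310.0, 175.0])]
wedge_grip []
tape [([0.6667, -0.4112, -0.0002], 0.63, [461.0, 164.0])]
bronze_bush [([0.3771, -0.2481, 0.0005], 0.65, [418.0, 246.0])]
grease [([0.3953, 0.5435, 0.0022], 0.9, [190.0, 243.0]), ([0.5207, 0.1187, 0.0431], 0.53, [311.0, 204.0])]
housing_mouth [([0.5908, 0.0095, 0.0622], 0.89, [343.0, 183.0])]
```

```bash
python3 -c "
from h import *
print(bot.hand_in())"
```

```text
the job is handed in; nothing more can be done
None
```

The manifold is fitted out and the job was handed in at about 65 s of the 210 s. It reported no verdict.

- **Air valve:** I shut it to its stop (about 19 N felt).
- **Wedge:** I worked it out with four side shifts. The highest upward pull I read was about 6 N, and the housing only begins to lift at 20 N. It stands in the tray at about (0.495, 0.403), grip 84 mm high.
- **Modules:** There were two grey modules on the bench. One was knocked aside during the run and I found it again. Both are in place, in pockets 0 and 1, and I left the purple ones alone.
- **Lever and air:** I swung the lever shut to its stop (about 9.5 N), then turned the air fully on to its stop (about 12.6 N).

**Last checks**
- The lever knob lines up with its hinge along x, and the valve knob points to the manifold's -x.
- The housing mouth is at about 60 mm, so it is seated.
- The tape measure, bronze bush and grease tin are within a few mm of where they started.

**Disagreements**
- In the last pictures the networks still reported "pocket" at both filled pockets, and found only the pocket 0 module. The lever bar now covers the modules.
- The close picture before the lever was shut showed both modules upright and seated.
- The wedge was not reported in the final top view. The scene camera still found it, with a middling score.

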